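Hang the slide carrier on the dipper's latch-hook pin

ROBOT

A 6-joint arm with a two-finger parallel gripper is mounted at the origin on the work surface. World frame = base frame: x ahead of the robot, y to its left, z up, the work surface at z = 0. Lengths are in m, angles in rad, forces in N, time in s.
With the tool pointing down it reaches from about 0.275 to 0.825 m from the base axis. Payload 4.9 kg.
Tool frame: the origin (TCP) lies at the very end of the fingers, on their centre line; the grasp point (between the pads) lies 19 mm behind it (arm.grip_point_offset is the distance from the TCP to the grasp point, in m); z points along the fingers, y is the direction in which the jaws open and shut (so a half turn about z gives the same grasp; the last joint's range is limited). The gripper opens to 85 mm and grips with 20 to 120 N. Pads are 22 mm wide; open, the fingers measure 114 mm over their backs; the gripper's body (76 mm by 85 mm) begins 54 mm behind the grasp point. The pads swing forward as they close: fully open they stand 13 mm farther back than shut.
Start: joints at [1.2, 0.326, -0.193, 1.052, 0, 1.437], TCP at [0.129, 0.535, 0.231] pointing down, gripper open.
Joint ranges: [-2.65, 2.65], [-0.97, 1.79], [-1.3, 1.35], [-1.93, 2.1], [-1.47, 1.37], [-3.14, 3.14]. Speed limits (rad/s): [2.57, 2.57, 3.14, 3.14, 3.14, 3.14].

INTERFACE

Orientations are given as a unit quaternion [x, y, z, w].
In Python, from workcell import arm, eyes, find_in gives the robot as it stands.
- The arm moves only by the tool arm_command, never from a script. Its argument "motion" is a list of rows, each an object of numbers: "x", "y", "z": the shift along the tool's x, y, z in m; "wx", "wy", "wz": the turn, a rotation vector about the tool's x, y, z in degrees; "claw": the opening, from -1 (shut) to 1 (fully open), so that 0 is half open. In form: [{"x": .., "y": .., "z": .., "wx": .., "wy": .., "wz": .., "claw": ..}, ...]. A call has 1 to 20 rows; each row is the pose to reach, as a shift and turn from the pose commanded when the call began, along the tool's axes at that moment; what a row does not reach only later rows make up. A row lasts 1/12 s, in which the tool goes at most 41.7 mm and 7.16 degrees, less where a joint would pass 70% of its speed; a pose out of reach is approached as far as the arm can. A call with a gripper value outside its range is refused whole. The fingers move at their own pace and stop on an object; "force" is the grip in N (left out, the last holds). Time passes only in rows, so rows that repeat a pose let the fingers close. It gives the time, the measured TCP pose, the force and the opening at its end, in the units of the state.
- arm.observe(): the state, without advancing time (a new reading comes with each control period).
- eyes.capture(name): name is "scene" or "top" or "wrist"; returns the picture (400x640x3 uint8, red, green, blue); there is no depth.
- eyes.camera_params(name): a dict with "fovy" (degrees; the focal length in pixels is half the picture's height over the tangent of half this angle, whatever the lens; pixels are square), "cx", "cy" (the principal point, pixels), "position" and "attitude" of the camera in the world; the wrist camera has in their place "hand_eye" (4x4, takes a point from camera to tool coordinates, whose origin is the TCP and whose axes are the flange's). Camera axes: x right, y down, z forward; pixel columns grow to the right and rows downward; lengths in m; the calibration is good to about 2 mm. A picture is of the moment at which its call begins: read the wrist's pose just before it. camera_params takes no time and is no camera call.
- arm.close_job(): hands the job in, once; it reports no verdict.
Trained networks look in the newest picture that a camera, given by its name, has taken for a name from the list of things; names that differ only in an ending like _2 or _b are one class to them, and where a whole thing is asked for, a point or a joint stands for the part that bears it (a point fixed in the world has none). Each returns a list of dicts, best first, with "p" (0 to 1); they miss things now and then, are a little off and sometimes report something else, mostly with a low value. They report only what shows in the picture. A call takes as long as a camera call. They do not tell look-alikes from the thing itself.
- find_in(target, camera): "centre" ([x, y, z] in m, in world coordinates, good to about 4 mm: the middle of the surface that is visible of it).
The state is a dict: "time": time; "joint_pos": joint angles; "dq": joint speeds; "effort": joint torques, N m; "tool_pos": TCP position; "ee_rot": TCP orientation; "ft_force": force on the tool from outside, world axes, zero at the start; "wrist_torque": the same for the moment, N m; "gripper_width": opening from 0.0 (shut) to 1.0 (fully open).
Only numpy, scipy, OpenCV 4.12 (cv2) and the standard library are available. Lean on these libraries where they do the work, as an engineer would, in place of code of your own. Each camera call takes 0.05 s, during which the arm holds its last target.

TASK

Hang the slide carrier from the pin of the slide dipper's lift arm: bring its hook over the pin and push it down gently, never leaning on the delicate lift, until the pin is fully home and the orange safety latch has flipped shut behind it. Then pull the carrier up until the pin bears on the shut latch and the arm comes up with it, to prove it is caught, lower it until the hook sits on the pin again, and let go so that it hangs at rest. Keep the carrier upright, for it is full of glass slides, and leave the other things on the bench alone.

Things in the scene. Friction and masses are not known exactly. Their poses are not given: they have to be found in the camera images.
- grip (a point): Centre of the black ribbed grip block on top of the slide carrier: 20 (x) by 24 (y) by 52 mm tall, 44 mm straight above seat, clear all round; the hook's crown ends 26 mm below this point. Take it from above by its two faces across y. Axes are the carrier's: z up, x through the thickness of the hook plate, y from the hook's shank to its nose
- carrier: Slide carrier, one rigid loose thing of about 0.28 kg: steel basket of glass slides 78 (x) by 84 (y) by 43 mm tall, on its -y side the shank of a 12 mm thick steel hook rises to the crown, with the grip block on top (173 mm tall in all). Origin at the centre of its underside, grip 149 mm and seat 105 mm straight above it, axes as for grip
- seat (a point): Top of the hook's throat: where the pin's centre line lies when the hook is fully home. The mouth opens straight down. Nose on the +y side, inner face 7 mm from the seat; shank on the -y side, 13 to 22 mm from the seat. The mouth is 14 mm wide at the latch, flared to about 26 mm below it. The basket's top strap lies 62 mm below the seat. Axes as for grip
- nose_tip (a point): Lowest point of the hook's flared nose, 31 mm below the seat and 14 mm to its +y side. The pin can only get under the hook sideways, nose side first, through the opening between this tip and the basket's strap (pin about 43 mm below the seat), by moving the carrier along its own +y; the hook is then pushed straight down over the pin
- latch (a joint): Orange-red sprung safety latch across the hook's mouth, hinged on the shank 23 mm below the seat. 0 = shut; grows to 1.5 rad as the pin pushes it up into the throat. It flips back to 0 behind the pin when the pin is 3 to 4 mm short of the seat. Passing it takes about 6 to 10 N: more than the carrier's weight and the arm's drag. Shut, it leaves the pin about 16 mm of play
- pin (a point): Middle of the level steel pin on the dipper's lift arm: 10 mm thick, 32 mm long between the arm's boss and a retaining head 18 mm wide; the hook plate goes between them. Axes: x along the pin from boss to head, y from the pin to the guide rods, z up. The arm bar lies on the -x side, 10 mm above and below the pin. The carrier goes on with its axes along these, coming from the -y side
- dip_arm: Lift arm (teal block on the rods, aluminium bar, pin); origin and axes as pin. It slides up and down by hand with about 5 N drag and stays where it is left, also with the carrier on it. Pushed down it yields until it lands on its lower stop, 10 to 36 mm below its start: not reported, felt as a rise of force. Upwards it has at least 4 mm. Pushing with over 20 N can damage it
- dipper: Slide dipper on the bench: white base plate 150 x 360 x 10 mm, shallow steel drip pan (rim 19 mm high), two guide rods 310 mm tall 165 mm from the pin (+y), white drive box 135 mm tall behind them. Origin on the bench straight below the middle of the pin, axes as for pin. The pin is 153 to 203 mm above the bench at the start, 143 to 167 mm on the lower stop
- drip_tray: Low aluminium tray 150 x 150 mm, rim 12 mm, floor 3 mm, fixed to the bench, in which the slide carrier stands at the start. Origin at the centre of its underside
- tube_rack: Bystander, to be left where it is: white rack 60 x 150 x 83 mm of test tubes with tan caps. Origin at the centre of its underside
- trough_a: Bystander, to be left where it is: lidded square staining trough 101 mm wide, 72 mm tall. Origin at the centre of its underside
- trough_b: Bystander, to be left where it is: second lidded staining trough, same size. Origin at the centre of its underside
- reagent_bottle: Bystander, to be left where it is: amber bottle 60 mm across, 130 mm tall. Origin at the centre of its underside
- slide_box: Bystander, to be left where it is: flat blue slide box 85 x 175 x 35 mm. Origin at the centre of its underside
- petri_stack: Bystander, to be left where it is: stack of three culture dishes, 92 mm across, 45 mm tall. Origin at the centre of its underside
- forceps: Bystander, to be left where it is: steel forceps lying flat, about 120 mm long. Origin at the centre of its underside
Not all that is in view belongs to the job. What is shaped like the carrier but purple is not meant.

How it is judged:
On the way, in this order (a step that is already met when the one before it is completed fails the run):
1. the pin pushes the latch open from below the hook (value of joint latch above 0.6 rad and distance between pin and seat below 0.035 m), for 0.1 s.
2. the pin is home in the hook and the latch has flipped shut behind it (value of joint latch below 0.15 rad and z of pin in the frame of seat between -0.005 and 0.004 m and y of pin in the frame of seat between -0.005 and 0.005 m and x of pin in the frame of seat between -0.012 and 0.012 m), for 0.2 s.
3. pulled up with the latch shut, so that the pin bears on the latch and the arm is pulled up (over 2.5 N) (value of joint latch below 0.2 rad and z of pin in the frame of seat below -0.008 m and contact force between carrier and dip_arm above 2.5 N), for 0.2 s.
At the end, for the whole second after the job is handed in: The carrier hangs upright (within 0.2 rad) and at rest from the pin, the pin home in the hook's seat (within 5 mm up and down and across, 12 mm along the pin) and the latch shut behind it (under 0.15 rad) (all of step 2 and angle between grip's own z axis and vertical below 0.2 rad and linear speed of carrier below 0.05 m/s and linear speed of dip_arm below 0.02 m/s and velocity of joint latch below 0.2 rad/s and height (world z) of seat above 0.135 m); the robot touches nothing.
It fails at once if the carrier and the lift arm press on each other with more than 28 N (contact force between carrier and dip_arm above 28 N).
It fails at once if the carrier is tipped by more than 0.6 rad (angle between grip's own z axis and vertical above 0.6 rad).
It fails at once if another thing on the bench is shifted by more than 20 mm (distance of any of tube_rack, trough_a, trough_b, reagent_bottle, slide_box, petri_stack, forceps from where it was at the start of the episode above 0.02 m).
It also fails if it takes over 48 s, if anything falls off the work surface, if the arm or the gripper's body presses on something with over 40 N, if the wrist force passes 120 N, or if a joint passes its speed limit or range.

## Working session

There is one attempt and no reset: what is moved stays moved. The work goes in short steps, Python scripts to look and compute and a tool call to move; the robot and the scene stay as the last step left them, time stands still between calls to the robot, and variables do not carry over. Pictures are saved under pics/ and viewed, and the job is handed in when it is done.

Besides the shell and the picture viewer there is one more tool, called after ">>>" by a JSON object that holds its "method" and its "body". arm_command: Moves the arm, as the interface text tells. Its arguments: {"type":"object","properties":{"motion":{"type":"array"},"force":{"type":"number"}},"required":["motion"]}

```bash
ls; mkdir -p pics
cat > h.py <<'E'
import numpy as np, cv2
from scipy.spatial.transform import Rotation as R
from workcell import arm, eyes, find_in
def cap(c,n):
    im=eyes.capture(c); cv2.imwrite(f'pics/{n}.png',im[:,:,::-1]); return im
def K(p): 
    f=200/np.tan(np.radians(p['fovy'])/2); return np.array([[f,0,p['cx']],[0,f,p['cy']],[0,0,1.]])
E
python3 - <<'E'
from h import *
np.set_printoptions(precision=4,suppress=True)
s=arm.observe();print(s['time'],s['tool_pos'],s['ee_rot'],s['ft_force'],s['gripper_width'])
for c in('scene','top','wrist'): print(c,eyes.camera_params(c))
cap('scene','s0');cap('top','t0')
for n in('carrier','grip','dip_arm','pin','dipper','nose_tip'):
  for c in('scene','top'):
    for d in find_in(n,c): print(n,c,d)
print(arm.observe()['time'])
E
```

```text
pics
0.0 [0.1288 0.5341 0.2305] [ 0.1181  0.993  -0.0008 -0.0002] [-0.0067 -0.3325 -0.0899] 1.0039706462231208
scene {'fovy': 51.892995744497, 'cx': 309.68985194621513, 'cy': 194.56353725624697, 'position': array([1.1516, 0.1743, 0.9568]), 'attitude': array([ 0.5435,  0.7765, -0.2641, -0.1786])}
top {'fovy': 53.0892483968268, 'cx': 327.04203618013355, 'cy': 196.16677412518612, 'position': array([ 0.3648, -0.0578,  1.1896]), 'attitude': array([-0.701 ,  0.7081, -0.0615,  0.0585])}
wrist {'fovy': 70.93545076576866, 'cx': 319.714689012485, 'cy': 197.13966578181086, 'hand_eye': array([[-0.0002, -0.9464, -0.3231,  0.0853],
       [ 1.    , -0.    , -0.0006, -0.0001],
       [ 0.0006, -0.3231,  0.9464, -0.1423],
       [ 0.    ,  0.    ,  0.    ,  1.    ]])}
carrier scene {'centre': [0.5915, -0.1617, 0.028], 'p': 0.63}
carrier scene {'centre': [0.8124, 0.1781, 0.0324], 'p': 0.63}
carrier top {'centre': [0.5816, -0.1618, 0.03], 'p': 0.6}
carrier top {'centre': [0.7994, 0.17, 0.0276], 'p': 0.58}
grip scene {'centre': [0.593, -0.1629, 0.0333], 'p': 0.94}
grip scene {'centre': [0.8134, 0.1761,
[... 447 characters left out ...]
ntre': [0.598, -0.1615, 0.0335], 'p': 0.6}
pin scene {'centre': [0.3779, -0.3493, 0.0342], 'p': 0.37}
pin top {'centre': [0.5413, 0.2812, 0.1781], 'p': 0.8}
pin top {'centre': [0.7697, -0.2586, 0.0557], 'p': 0.53}
pin top {'centre': [0.7571, -0.121, 0.059], 'p': 0.25}
dipper scene {'centre': [0.5771, 0.3094, 0.0104], 'p': 0.65}
dipper top {'centre': [0.5426, 0.288, 0.0105], 'p': 0.65}
nose_tip scene {'centre': [0.8134, 0.1743, 0.0305], 'p': 0.8}
nose_tip scene {'centre': [0.5974, -0.1619, 0.0325], 'p': 0.7}
nose_tip top {'centre': [0.7976, 0.1701, 0.0284], 'p': 0.81}
nose_tip top {'centre': [0.3407, 0.2765, 0.0873], 'p': 0.67}
nose_tip top {'centre': [0.5813, -0.1612, 0.0291], 'p': 0.56}
0.7
```

View pics/s0.png

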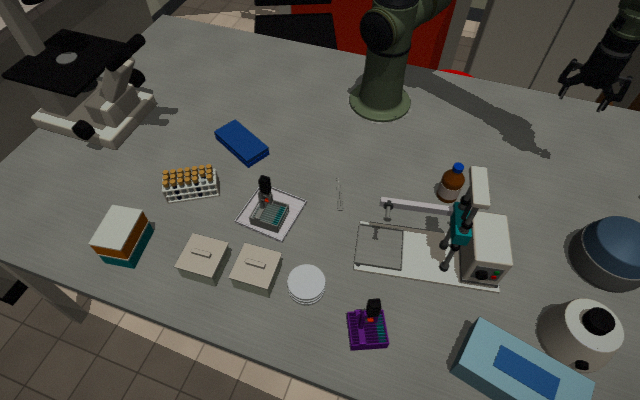

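View pics/t0.png

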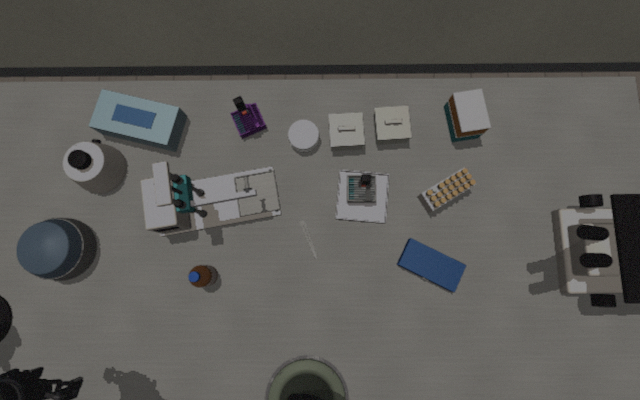

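Run:
```python
import cv2
a=cv2.imread('pics/s0.png');b=cv2.imread('pics/t0.png')
def z(im,x,y,w,h,k,n): cv2.imwrite(f'pics/{n}.png',cv2.resize(im[y:y+h,x:x+w],None,fx=k,fy=k,interpolation=cv2.INTER_CUBIC))
z(a,230,165,80,80,7,'s0c');z(a,350,160,170,130,4.7,'s0d');z(b,325,160,80,70,8,'t0c');z(b,135,155,155,90,5,'t0d')
```

```text
(no output)
```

View pics/s0c.png

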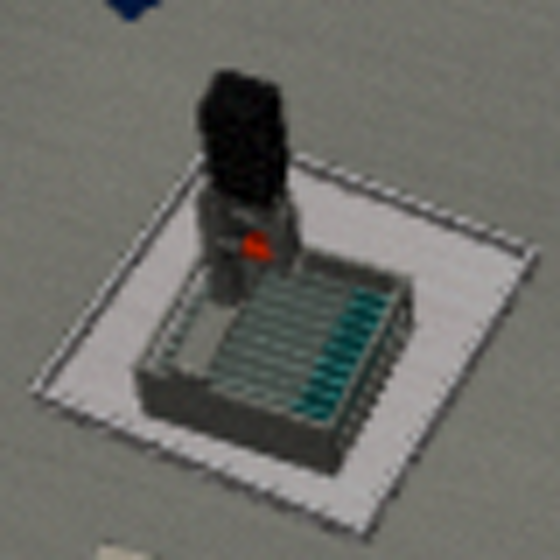

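View pics/s0d.png

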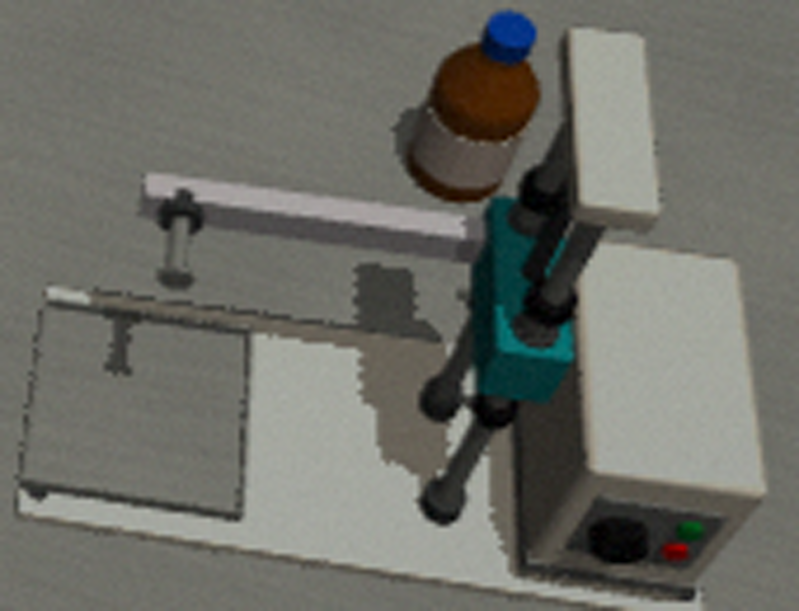

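View pics/t0c.png

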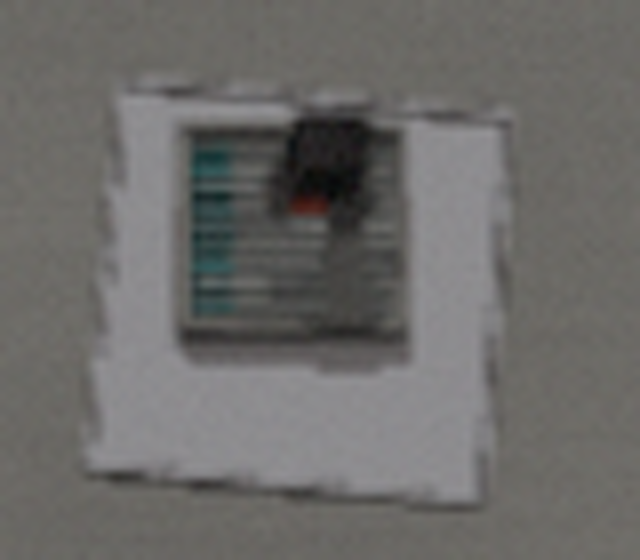

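View pics/t0d.png

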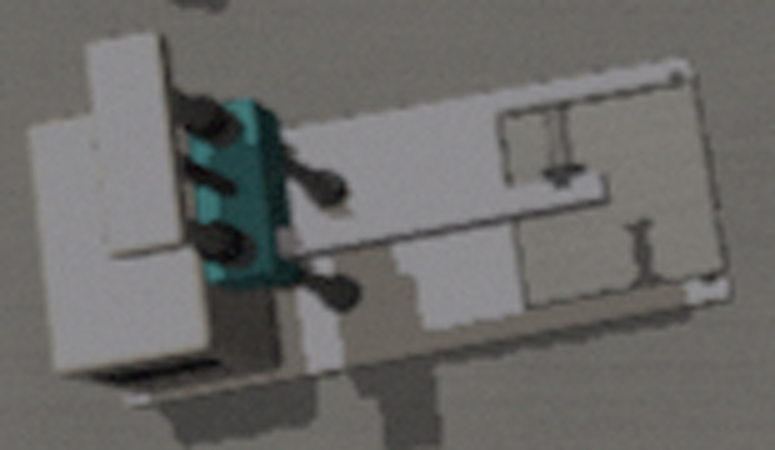

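```bash
cat >> h.py <<'E'
def ray(c,uv,pose=None):
    p=eyes.camera_params(c); d=np.linalg.inv(K(p))@np.array([uv[0],uv[1],1.])
    if c=='wrist':
        T=np.eye(4);T[:3,:3]=R.from_quat(pose['ee_rot']).as_matrix();T[:3,3]=pose['tool_pos']
        T=T@p['hand_eye']; return T[:3,3],T[:3,:3]@d/np.linalg.norm(d)
    Q=R.from_quat(p['attitude']).as_matrix(); return np.array(p['position']),Q@d/np.linalg.norm(d)
def tri(rs):
    A=sum(np.eye(3)-np.outer(d,d) for o,d in rs);b=sum((np.eye(3)-np.outer(d,d))@o for o,d in rs)
    x=np.linalg.solve(A,b); res=[np.linalg.norm((np.eye(3)-np.outer(d,d))@(x-o))*1e3 for o,d in rs]; return x,res
def at_z(c,uv,z,pose=None):
    o,d=ray(c,uv,pose); return o+d*(z-o[2])/d[2]
def proj(c,X,pose=None):
    p=eyes.camera_params(c)
    if c=='wrist':
        T=np.eye(4);T[:3,:3]=R.from_quat(pose['ee_rot']).as_matrix();T[:3,3]=pose['tool_pos'];T=T@p['hand_eye']
    else:
        T=np.eye(4);T[:3,:3]=R.from_quat(p['attitude']).as_matrix();T[:3,3]=p['position']
    q=T[:3,:3].T@(np.array(X)-T[:3,3]); u=K(p)@q; return u[:2]/u[2]
E
python3 - <<'E'
from h import *
np.set_printoptions(precision=4,suppress=True)
print('griptop',tri([ray('scene',(264.3,176.7)),ray('top',(366.2,178.1))]))
print('boss',tri([ray('scene',(388.7,205.3)),ray('top',(247.6,190.6))]))
print('head',tri([ray('scene',(387.4,218.5)),ray('top',(247,176.6))]))
f=lambda x,y:(x/8+325,y/8+160)
for p in [(185,125),(405,125),(408,335),(182,330)]: print('basket',at_z('top',f(*p),.046))
for p in [(120,92),(508,120),(480,505),(88,472)]: print('tray',at_z('top',f(*p),.012))
g=lambda x,y:(x/5+135,y/5+155)
for p in [(300,255),(607,200)]: print('bar',at_z('top',g(*p),.19))
for p in [(688,65),(728,300),(130,405)]: print('base',at_z('top',g(*p),.01))
E
```

```text
griptop (array([ 0.5847, -0.1636,  0.176 ]), [np.float64(1.4205922508840136), np.float64(1.4205922508839577)])
boss (array([0.5572, 0.145 , 0.1643]), [np.float64(1.427937227665616), np.float64(1.427937227665621)])
head (array([0.5945, 0.1494, 0.1628]), [np.float64(3.122892236205077), np.float64(3.122892236204978)])
basket [ 0.6214 -0.126   0.046 ]
basket [ 0.6206 -0.2064  0.046 ]
basket [ 0.5429 -0.2051  0.046 ]
basket [ 0.5456 -0.1234  0.046 ]
tray [ 0.642  -0.1037  0.012 ]
tray [ 0.6298 -0.2497  0.012 ]
tray [ 0.4845 -0.2341  0.012 ]
tray [ 0.4982 -0.0896  0.012 ]
bar [0.5145 0.27   0.19  ]
bar [0.5411 0.116  0.19  ]
base [0.6553 0.0999 0.01  ]
base [0.5119 0.0744 0.01  ]
base [0.4534 0.4247 0.01  ]
```

```bash
cat >> h.py <<'E'
def delta(p,yaw_deg):
    """shift/turn in tool axes to reach TCP p, tool down with tool y at yaw from world y (tool x ~ -X)"""
    s=arm.observe(); Rc=R.from_quat(s['ee_rot']); Z=np.radians(yaw_deg)
    Rt=R.from_matrix(np.array([[-np.cos(Z),-np.sin(Z),0],[-np.sin(Z),np.cos(Z),0],[0,0,-1.]]))
    d=Rc.inv().apply(np.array(p)-s['tool_pos']); w=(Rc.inv()*Rt).as_rotvec(degrees=True)
    print('shift',np.round(d,4),'turn',np.round(w,2),'dist',round(np.linalg.norm(d),3))
E
python3 - <<'E'
from h import *
print(R.from_quat(arm.observe()['ee_rot']).as_matrix().round(4))
delta((.40,.12,.33),9.6);delta((.60,.11,.30),9.6);delta((.35,.3,.3),9.6)
E
```

```text
[[-0.9721  0.2346  0.    ]
 [ 0.2346  0.9721  0.    ]
 [-0.      0.     -1.    ]]
shift [-0.3607 -0.3395 -0.0987] turn [  0.     0.   -23.17] dist 0.505
shift [-0.5575 -0.3023 -0.0687] turn [  0.     0.   -23.17] dist 0.638
shift [-0.2699 -0.1763 -0.0687] turn [  0.     0.   -23.17] dist 0.33
```

>>> {"method": "arm_command", "body": {"motion": [{"x": -0.36, "y": -0.34, "z": -0.099, "wz": -23.2}, {"x": -0.36, "y": -0.34, "z": -0.099, "wz": -23.2}, {"x": -0.36, "y": -0.34, "z": -0.099, "wz": -23.2}, {"x": -0.36, "y": -0.34, "z": -0.099, "wz": -23.2}, {"x": -0.36, "y": -0.34, "z": -0.099, "wz": -23.2}, {"x": -0.36, "y": -0.34, "z": -0.099, "wz": -23.2}, {"x": -0.36, "y": -0.34, "z": -0.099, "wz": -23.2}, {"x": -0.36, "y": -0.34, "z": -0.099, "wz": -23.2}, {"x": -0.36, "y": -0.34, "z": -0.099, "wz": -23.2}, {"x": -0.36, "y": -0.34, "z": -0.099, "wz": -23.2}, {"x": -0.36, "y": -0.34, "z": -0.099, "wz": -23.2}, {"x": -0.36, "y": -0.34, "z": -0.099, "wz": -23.2}, {"x": -0.557, "y": -0.302, "z": -0.069, "wz": -23.2}, {"x": -0.557, "y": -0.302, "z": -0.069, "wz": -23.2}, {"x": -0.557, "y": -0.302, "z": -0.069, "wz": -23.2}, {"x": -0.557, "y": -0.302, "z": -0.069, "wz": -23.2}, {"x": -0.557, "y": -0.302, "z": -0.069, "wz": -23.2}, {"x": -0.557, "y": -0.302, "z": -0.069, "wz": -23.2}, {"x": -0.557, "y": -0.302, "z": -0.069, "wz": -23.2}, {"x": -0.557, "y": -0.302, "z": -0.069, "wz": -23.2}]}}

```text
schema error: expected keys x, y, z, wx, wy, wz, claw
```

Run:
```python
from h import *
s=arm.observe();print(s['time'],s['tool_pos'],s['ee_rot'],s['dq'].round(3) if hasattr(s['dq'],'round') else s['dq'])
import json
cap('wrist','w1'); json.dump({k:list(map(float,s[k])) for k in('tool_pos','ee_rot')},open('w1.json','w'))
print(find_in('pin','wrist'))
print(s['ft_force'])
```

```text
0.7 [0.12901229 0.53465837 0.23130819] [1.18132534e-01 9.92997837e-01 4.80041966e-06 3.81533451e-06] [-0.     0.001  0.001  0.002  0.    -0.   ]
[]
[0.05328134 0.3618796  0.24449576]
```

View pics/w1.png

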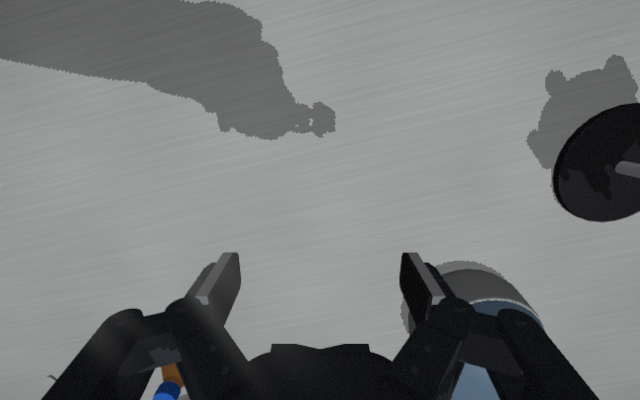

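>>> {"method": "arm_command", "body": {"motion": [{"x": -0.36, "y": -0.34, "z": -0.099, "wx": 0, "wy": 0, "wz": -23.2, "claw": 1}, {"x": -0.36, "y": -0.34, "z": -0.099, "wx": 0, "wy": 0, "wz": -23.2, "claw": 1}, {"x": -0.36, "y": -0.34, "z": -0.099, "wx": 0, "wy": 0, "wz": -23.2, "claw": 1}, {"x": -0.36, "y": -0.34, "z": -0.099, "wx": 0, "wy": 0, "wz": -23.2, "claw": 1}, {"x": -0.36, "y": -0.34, "z": -0.099, "wx": 0, "wy": 0, "wz": -23.2, "claw": 1}, {"x": -0.36, "y": -0.34, "z": -0.099, "wx": 0, "wy": 0, "wz": -23.2, "claw": 1}, {"x": -0.36, "y": -0.34, "z": -0.099, "wx": 0, "wy": 0, "wz": -23.2, "claw": 1}, {"x": -0.36, "y": -0.34, "z": -0.099, "wx": 0, "wy": 0, "wz": -23.2, "claw": 1}, {"x": -0.36, "y": -0.34, "z": -0.099, "wx": 0, "wy": 0, "wz": -23.2, "claw": 1}, {"x": -0.36, "y": -0.34, "z": -0.099, "wx": 0, "wy": 0, "wz": -23.2, "claw": 1}, {"x": -0.36, "y": -0.34, "z": -0.099, "wx": 0, "wy": 0, "wz": -23.2, "claw": 1}, {"x": -0.36, "y": -0.34, "z": -0.099, "wx": 0, "wy": 0, "wz": -23.2, "claw": 1}, {"x": -0.557, "y": -0.302, "z": -0.069, "wx": 0, "wy": 0, "wz": -23.2, "claw": 1}, {"x": -0.557, "y": -0.302, "z": -0.069, "wx": 0, "wy": 0, "wz": -23.2, "claw": 1}, {"x": -0.557, "y": -0.302, "z": -0.069, "wx": 0, "wy": 0, "wz": -23.2, "claw": 1}, {"x": -0.557, "y": -0.302, "z": -0.069, "wx": 0, "wy": 0, "wz": -23.2, "claw": 1}, {"x": -0.557, "y": -0.302, "z": -0.069, "wx": 0, "wy": 0, "wz": -23.2, "claw": 1}, {"x": -0.557, "y": -0.302, "z": -0.069, "wx": 0, "wy": 0, "wz": -23.2, "claw": 1}, {"x": -0.557, "y": -0.302, "z": -0.069, "wx": 0, "wy": 0, "wz": -23.2, "claw": 1}, {"x": -0.557, "y": -0.302, "z": -0.069, "wx": 0, "wy": 0, "wz": -23.2, "claw": 1}]}}

```text
time: 2.47
tool_pos: [0.5991, 0.1104, 0.2996]
ee_rot: [-0.084, 0.996, 0.0, -0.001]
ft_force: [-0.7, -0.6, -0.3]
gripper_width: 1.003
```

```bash
cat >> h.py <<'E'
import json
def wsnap(n):
    s=arm.observe(); cap('wrist',n); json.dump({k:list(map(float,s[k])) for k in('tool_pos','ee_rot')},open(n+'.json','w'))
    print(s['time'],np.round(s['tool_pos'],4),np.round(s['ee_rot'],4),'dq',np.abs(s['dq']).max().round(3),'F',np.round(s['ft_force'],2),'w',round(s['gripper_width'],3)); return s
def J(n): return json.load(open(n+'.json'))
E
python3 - <<'E'
from h import *
wsnap('w2');print(find_in('pin','wrist'))
E
```

```text
2.4667 [0.5991 0.1104 0.2996] [-8.390e-02  9.965e-01  1.000e-04 -1.000e-03] dq 0.05 F [-0.71 -0.57 -0.31] w 1.003
[{'centre': [0.5476, 0.2858, 0.1797], 'p': 0.59}]
```

View pics/w2.png

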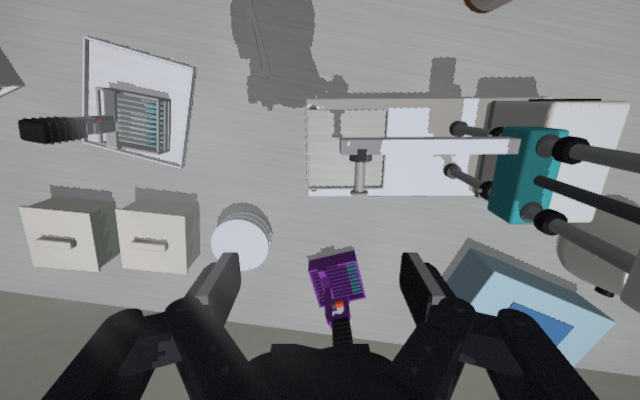

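Run:
```python
from h import *
delta((.60,.02,.28),9.6)
```

```text
shift [ 0.0139 -0.0897  0.0213] turn [-0.    0.04  0.07] dist 0.093
```

>>> {"method": "arm_command", "body": {"motion": [{"x": 0.014, "y": -0.089, "z": 0.02, "wx": 0, "wy": 0, "wz": 0, "claw": 1}, {"x": 0.014, "y": -0.089, "z": 0.02, "wx": 0, "wy": 0, "wz": 0, "claw": 1}, {"x": 0.014, "y": -0.089, "z": 0.02, "wx": 0, "wy": 0, "wz": 0, "claw": 1}, {"x": 0.014, "y": -0.089, "z": 0.02, "wx": 0, "wy": 0, "wz": 0, "claw": 1}, {"x": 0.014, "y": -0.089, "z": 0.02, "wx": 0, "wy": 0, "wz": 0, "claw": 1}]}}

```text
time: 2.98
tool_pos: [0.6001, 0.0206, 0.2817]
ee_rot: [-0.084, 0.997, 0.0, 0.001]
ft_force: [0.4, -0.4, 0.0]
gripper_width: 0.996
```

Run:
```python
from h import *
wsnap('w3')
a=cv2.imread('pics/w2.png')[85:245,300:500];cv2.imwrite('pics/w2z.png',cv2.resize(a,None,fx=4,fy=3.75*4/3.75,interpolation=cv2.INTER_CUBIC)[:600])
a=cv2.imread('pics/w3.png');print(proj('wrist',[.576,.147,.1635],J('w3')),proj('wrist',[.576,.147,.1635],J('w2')))
```

```text
2.9833 [0.6001 0.0206 0.2817] [-8.360e-02  9.965e-01  2.000e-04  8.000e-04] dq 0.029 F [ 0.43 -0.45  0.04] w 0.996
[451.42613174 190.64933307] [358.41005307 172.78131559]
```

View pics/w2z.png

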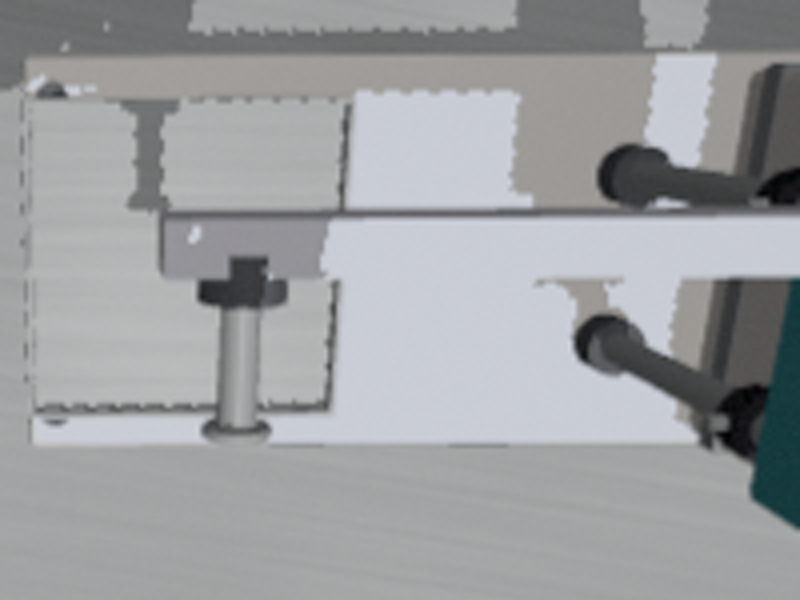

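View pics/w3.png

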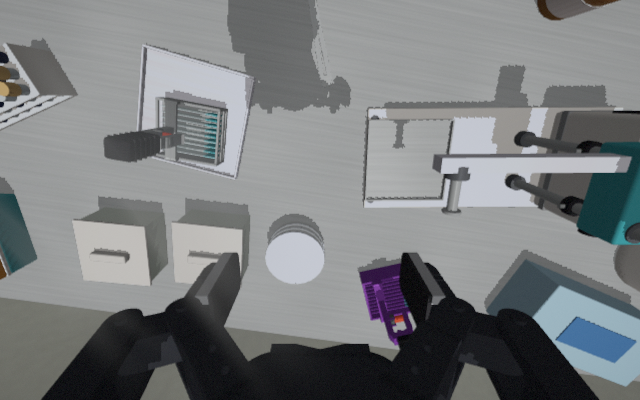

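Run:
```python
from h import *
im=cv2.imread('pics/w3.png')
cv2.imwrite('pics/w3z.png',cv2.resize(im[135:235,400:520],None,fx=6,fy=6,interpolation=cv2.INTER_CUBIC))
cv2.imwrite('pics/w3c.png',cv2.resize(im[40:190,90:265],None,fx=4,fy=4,interpolation=cv2.INTER_CUBIC))
```

```text
(no output)
```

View pics/w3z.png

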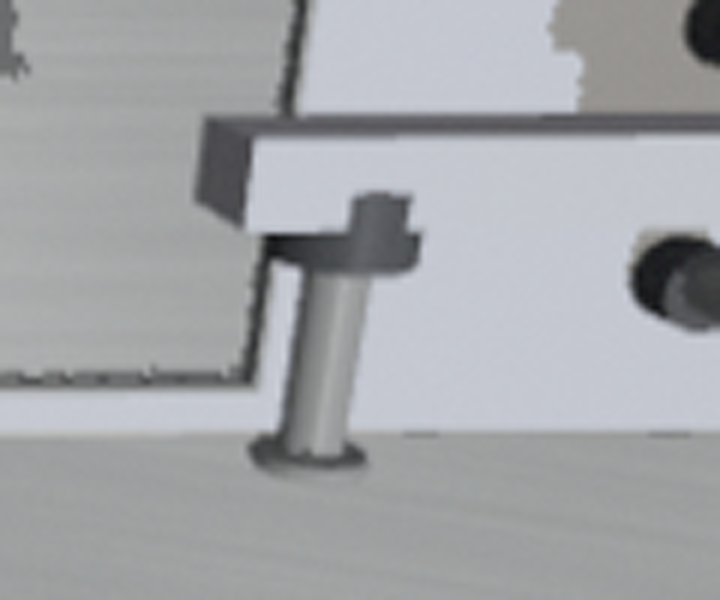

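View pics/w3c.png

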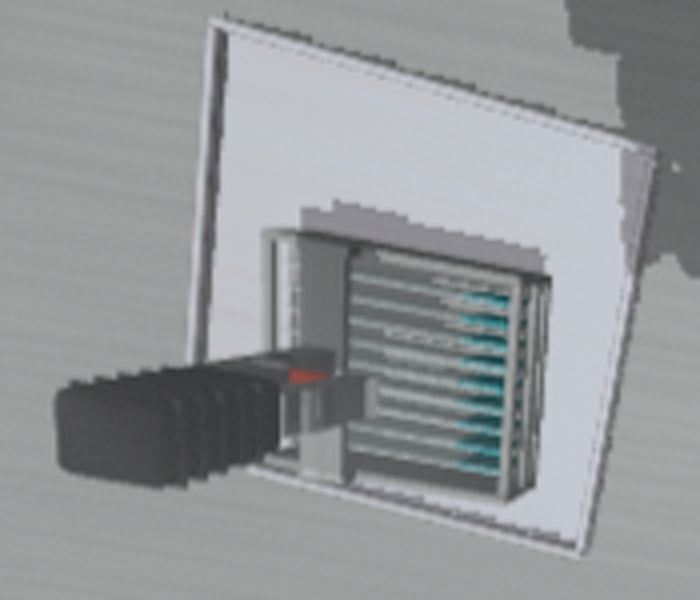

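Run:
```python
from h import *
np.set_printoptions(precision=4,suppress=True)
a,b=J('w2'),J('w3')
S=lambda uv:ray('scene',uv);T=lambda uv:ray('top',uv)
for n,u,v,s,t in (('boss',(360,161.2),(456.2,180.),(388.7,206.5),(247.6,190.6)),('head',(359.2,190.5),(452.7,210.3),(387.4,217.5),(247,177.))):
    w=[ray('wrist',u,a),ray('wrist',v,b)]
    print(n,tri(w),tri(w+[S(s),T(t)]))
f=lambda x,y:(x/4+90,y/4+40)
for p in [(268,232),(545,275),(510,500)]: print('basket',at_z('wrist',f(*p),.046,b))
for p in [(60,395),(62,465),(170,390),(182,478)]: print('griptop',at_z('wrist',f(*p),.178,b))
g=lambda x,y:(x/6+400,y/6+135)
print('baredge',[at_z('wrist',g(*p),.174,b) for p in((205,117),(720,117))])
g=lambda x,y:(x/4+300,y/4+85)
print('baredge w2',[at_z('wrist',g(*p),.174,a) for p in((165,213),(800,210))],[at_z('wrist',g(*p),.01,a) for p in((35,443),(680,443))])
```

```text
boss (array([0.5635, 0.1451, 0.1691]), [np.float64(0.3922820422196988), np.float64(0.39228204221951646)]) (array([0.5617, 0.1456, 0.1661]), [np.float64(1.9013693424332898), np.float64(2.8171965938657517), np.float64(1.6079035224193765), np.float64(4.983234715658958)])
head (array([0.5926, 0.1502, 0.1714]), [np.float64(0.478267547822052), np.float64(0.4782675478221741)]) (array([0.5935, 0.15  , 0.1675]), [np.float64(1.0186195495838666), np.float64(2.1631344835543773), np.float64(1.8207044193197197), np.float64(4.638249032116828)])
basket [ 0.5468 -0.1972  0.046 ]
basket [ 0.5453 -0.1098  0.046 ]
basket [ 0.621  -0.1172  0.046 ]
griptop [ 0.5772 -0.1708  0.178 ]
griptop [ 0.5928 -0.1716  0.178 ]
griptop [ 0.5722 -0.1474  0.178 ]
griptop [ 0.5914 -0.1456  0.178 ]
baredge [array([0.5436, 0.1154, 0.174 ]), array([0.5308, 0.1911, 0.174 ])]
baredge w2 [array([0.5438, 0.1222, 0.174 ]), array([0.5182, 0.2692, 0.174 ])] [array([0.6603, 0.1033, 0.01  ]), array([0.6166, 0.3612, 0.01  ])]
```

Run:
```python
from h import *
delta((.595,-.162,.25),1.0)
```

```text
shift [ 0.0361 -0.1798  0.0316] turn [0.02 0.11 8.66] dist 0.186
```

>>> {"method": "arm_command", "body": {"motion": [{"x": 0.036, "y": -0.18, "z": 0.03, "wx": 0, "wy": 0, "wz": 8.6, "claw": 1}, {"x": 0.036, "y": -0.18, "z": 0.03, "wx": 0, "wy": 0, "wz": 8.6, "claw": 1}, {"x": 0.036, "y": -0.18, "z": 0.03, "wx": 0, "wy": 0, "wz": 8.6, "claw": 1}, {"x": 0.036, "y": -0.18, "z": 0.03, "wx": 0, "wy": 0, "wz": 8.6, "claw": 1}, {"x": 0.036, "y": -0.18, "z": 0.03, "wx": 0, "wy": 0, "wz": 8.6, "claw": 1}, {"x": 0.036, "y": -0.18, "z": 0.03, "wx": 0, "wy": 0, "wz": 8.6, "claw": 1}, {"x": 0.036, "y": -0.18, "z": 0.03, "wx": 0, "wy": 0, "wz": 8.6, "claw": 1}]}}

```text
time: 3.62
tool_pos: [0.5955, -0.1625, 0.2507]
ee_rot: [-0.009, 1.0, 0.0, 0.0]
ft_force: [-0.0, 0.6, -0.1]
gripper_width: 0.999
```

Run:
```python
from h import *
wsnap('w4')
```

```text
3.6167 [ 0.5955 -0.1625  0.2507] [-8.9e-03  1.0e+00  4.0e-04  3.0e-04] dq 0.035 F [-0.04  0.62 -0.11] w 0.999
```

View pics/w4.png

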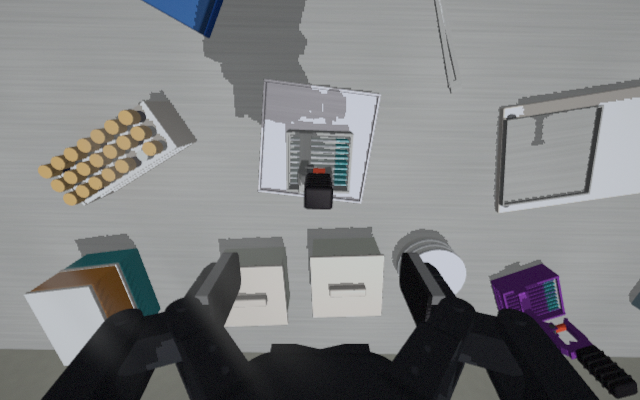

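Run:
```python
from h import *
im=cv2.imread('pics/w4.png')
cv2.imwrite('pics/w4z.png',cv2.resize(im[115:225,270:370],None,fx=5.4,fy=5.4,interpolation=cv2.INTER_CUBIC))
```

```text
(no output)
```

View pics/w4z.png

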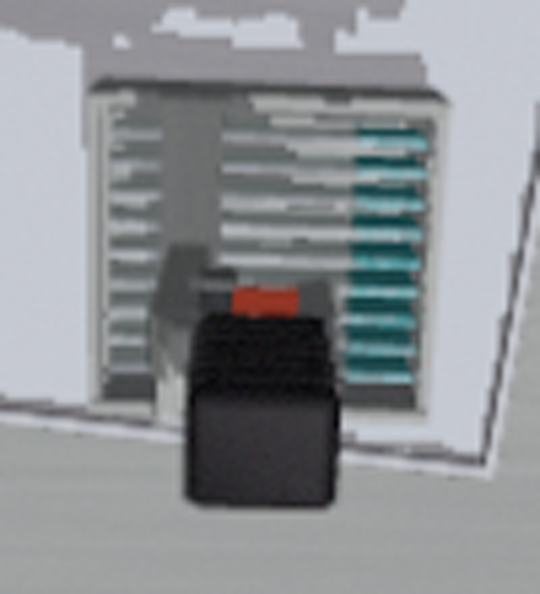

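Run:
```python
from h import *
np.set_printoptions(precision=4,suppress=True)
d,b=J('w4'),J('w3')
f=lambda x,y:(x/5.4+270,y/5.4+115)
for p in [(192,395),(340,397),(336,503),(187,503),(263,450)]: print('top face',at_z('wrist',f(*p),.178,d))
for p in [(92,95),(448,100),(428,415),(92,408)]: print('rim',at_z('wrist',f(*p),.046,d))
g=lambda x,y:(x/4+90,y/4+40)
print(tri([ray('wrist',f(263,450),d),ray('wrist',g(116,434),b),ray('scene',(264.3,176.7))]))
delta((.584,-.162,.19),1.0);delta((.584,-.162,.133),1.0)
```

```text
top face [ 0.5763 -0.1739  0.178 ]
top face [ 0.5762 -0.152   0.178 ]
top face [ 0.5931 -0.152   0.178 ]
top face [ 0.5935 -0.1746  0.178 ]
top face [ 0.5847 -0.1632  0.178 ]
rim [ 0.5469 -0.2026  0.046 ]
rim [ 0.5466 -0.1227  0.046 ]
rim [ 0.6209 -0.1234  0.046 ]
rim [ 0.6205 -0.2041  0.046 ]
(array([ 0.5848, -0.1624,  0.1756]), [np.float64(1.1052732386265978), np.float64(0.8619564246264113), np.float64(0.5919781524698671)])
shift [ 0.0117 -0.0002  0.0609] turn [0.04 0.05 0.11] dist 0.062
shift [ 0.0118 -0.0002  0.1179] turn [0.04 0.05 0.11] dist 0.118
```

>>> {"method": "arm_command", "body": {"motion": [{"x": 0.011, "y": -0.001, "z": 0.03, "wx": 0, "wy": 0, "wz": 0.4, "claw": 1}, {"x": 0.011, "y": -0.001, "z": 0.06, "wx": 0, "wy": 0, "wz": 0.4, "claw": 1}, {"x": 0.011, "y": -0.001, "z": 0.09, "wx": 0, "wy": 0, "wz": 0.4, "claw": 1}, {"x": 0.011, "y": -0.001, "z": 0.117, "wx": 0, "wy": 0, "wz": 0.4, "claw": 1}, {"x": 0.011, "y": -0.001, "z": 0.117, "wx": 0, "wy": 0, "wz": 0.4, "claw": 1}, {"x": 0.011, "y": -0.001, "z": 0.117, "wx": 0, "wy": 0, "wz": 0.4, "claw": -0.1}, {"x": 0.011, "y": -0.001, "z": 0.117, "wx": 0, "wy": 0, "wz": 0.4, "claw": -0.1}, {"x": 0.011, "y": -0.001, "z": 0.117, "wx": 0, "wy": 0, "wz": 0.4, "claw": -0.1}, {"x": 0.011, "y": -0.001, "z": 0.117, "wx": 0, "wy": 0, "wz": 0.4, "claw": -0.1}], "force": 40}}

```text
time: 4.42
tool_pos: [0.5859, -0.1645, 0.1356]
ee_rot: [-0.006, 1.0, -0.001, 0.002]
ft_force: [-1.1, 0.1, -0.6]
gripper_width: 0.464
```

Run:
```python
from h import *
wsnap('w5')
```

```text
4.4167 [ 0.5859 -0.1645  0.1356] [-5.8e-03  1.0e+00 -7.0e-04  1.8e-03] dq 0.008 F [-1.07  0.15 -0.62] w 0.464
```

View pics/w5.png

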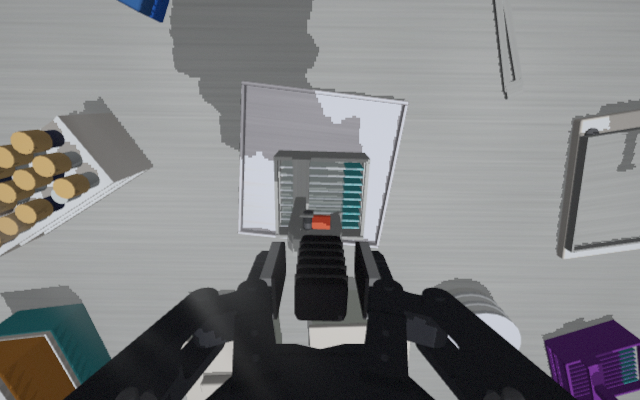

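>>> {"method": "arm_command", "body": {"motion": [{"x": 0, "y": 0, "z": 0, "wx": 0, "wy": 0, "wz": 0, "claw": -1}, {"x": 0, "y": 0, "z": 0, "wx": 0, "wy": 0, "wz": 0, "claw": -1}, {"x": 0, "y": 0, "z": 0, "wx": 0, "wy": 0, "wz": 0, "claw": -1}, {"x": 0, "y": 0, "z": 0, "wx": 0, "wy": 0, "wz": 0, "claw": -1}, {"x": 0, "y": 0, "z": 0, "wx": 0, "wy": 0, "wz": 0, "claw": -1}, {"x": 0, "y": 0, "z": 0, "wx": 0, "wy": 0, "wz": 0, "claw": -1}], "force": 70}}

```text
time: 4.97
tool_pos: [0.585, -0.1644, 0.1346]
ee_rot: [-0.005, 1.0, -0.0, 0.001]
ft_force: [-0.7, 2.1, 6.6]
gripper_width: 0.271
```

Run:
```python
from h import *
wsnap('w6')
```

```text
4.9667 [ 0.585  -0.1644  0.1346] [-5.5e-03  1.0e+00 -0.0e+00  9.0e-04] dq 0.001 F [-0.67  2.14  6.63] w 0.271
```

>>> {"method": "arm_command", "body": {"motion": [{"x": 0, "y": 0, "z": -0.008, "wx": 0, "wy": 0, "wz": 0, "claw": -1}, {"x": 0, "y": 0, "z": -0.022, "wx": 0, "wy": 0, "wz": 0, "claw": -1}, {"x": 0, "y": 0, "z": -0.04, "wx": 0, "wy": 0, "wz": 0, "claw": -1}, {"x": 0, "y": 0, "z": -0.06, "wx": 0, "wy": 0, "wz": 0, "claw": -1}, {"x": 0, "y": 0, "z": -0.08, "wx": 0, "wy": 0, "wz": 0, "claw": -1}, {"x": 0, "y": 0, "z": -0.094, "wx": 0, "wy": 0, "wz": 0, "claw": -1}, {"x": 0, "y": 0, "z": -0.1, "wx": 0, "wy": 0, "wz": 0, "claw": -1}, {"x": 0, "y": 0, "z": -0.104, "wx": 0, "wy": 0, "wz": 0, "claw": -1}]}}

```text
time: 5.68
tool_pos: [0.5845, -0.1646, 0.2381]
ee_rot: [-0.005, 1.0, -0.0, 0.0]
ft_force: [-0.6, 0.9, -3.2]
gripper_width: 0.269
```

Run:
```python
from h import *
wsnap('w7');delta((.593,.059,.2386),9.7)
```

```text
5.6833 [ 0.5845 -0.1646  0.2381] [-5.4e-03  1.0e+00 -2.0e-04  3.0e-04] dq 0.093 F [-0.6   0.86 -3.18] w 0.269
shift [-0.011   0.2234 -0.0006] turn [-0.02  0.03 -9.08] dist 0.224
```

View pics/w7.png

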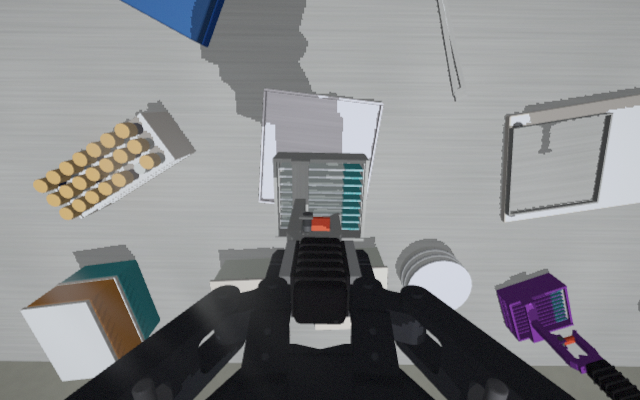

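Lifted, weight about 3 N. The carrier hangs straight in the jaws. Going to staging.

>>> {"method": "arm_command", "body": {"motion": [{"x": -0.001, "y": 0.01, "z": -0.001, "wx": 0, "wy": 0, "wz": -0.4, "claw": -1}, {"x": -0.002, "y": 0.03, "z": -0.001, "wx": 0, "wy": 0, "wz": -1.2, "claw": -1}, {"x": -0.003, "y": 0.058, "z": -0.001, "wx": 0, "wy": 0, "wz": -2.4, "claw": -1}, {"x": -0.005, "y": 0.088, "z": -0.001, "wx": 0, "wy": 0, "wz": -3.6, "claw": -1}, {"x": -0.006, "y": 0.118, "z": -0.001, "wx": 0, "wy": 0, "wz": -4.8, "claw": -1}, {"x": -0.008, "y": 0.148, "z": -0.001, "wx": 0, "wy": 0, "wz": -6.0, "claw": -1}, {"x": -0.009, "y": 0.176, "z": -0.001, "wx": 0, "wy": 0, "wz": -7.2, "claw": -1}, {"x": -0.01, "y": 0.2, "z": -0.001, "wx": 0, "wy": 0, "wz": -8.2, "claw": -1}, {"x": -0.011, "y": 0.216, "z": -0.001, "wx": 0, "wy": 0, "wz": -9, "claw": -1}, {"x": -0.011, "y": 0.223, "z": -0.001, "wx": 0, "wy": 0, "wz": -9.1, "claw": -1}, {"x": -0.011, "y": 0.223, "z": -0.001, "wx": 0, "wy": 0, "wz": -9.1, "claw": -1}, {"x": -0.011, "y": 0.223, "z": -0.001, "wx": 0, "wy": 0, "wz": -9.1, "claw": -1}]}}

```text
time: 6.73
tool_pos: [0.5923, 0.0587, 0.2375]
ee_rot: [-0.085, 0.996, -0.0, -0.001]
ft_force: [-0.1, 0.1, -2.7]
gripper_width: 0.274
```

Run:
```python
from h import *
s=wsnap('w8');cap('scene','s8')
im=cv2.imread('pics/s8.png')
cv2.imwrite('pics/s8z.png',cv2.resize(im[140:290,320:500],None,fx=4,fy=4,interpolation=cv2.INTER_CUBIC))
```

```text
6.7333 [0.5923 0.0587 0.2375] [-8.500e-02  9.964e-01 -3.000e-04 -8.000e-04] dq 0.026 F [-0.11  0.12 -2.71] w 0.274
```

View pics/w8.png

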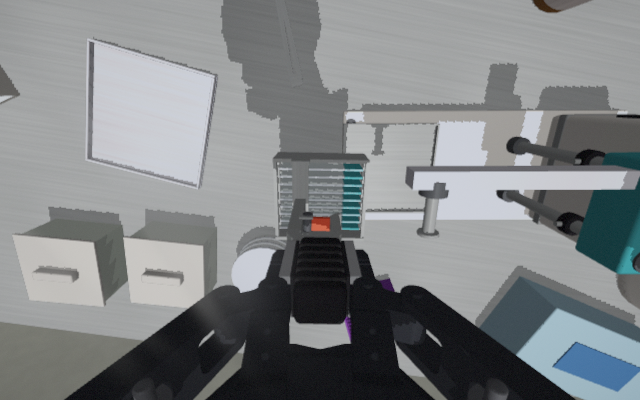

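View pics/s8z.png

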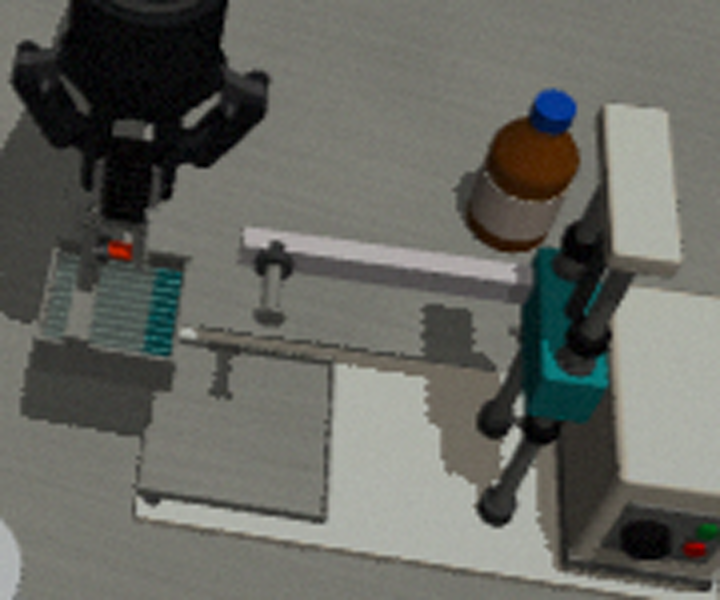

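Run:
```python
from h import *
im=cv2.imread('pics/w8.png')
cv2.imwrite('pics/w8z.png',cv2.resize(im[160:245,275:455],None,fx=4.4,fy=4.4,interpolation=cv2.INTER_CUBIC))
im=cv2.imread('pics/s8.png')
cv2.imwrite('pics/s8y.png',cv2.resize(im[170:240,325:405],None,fx=8,fy=8,interpolation=cv2.INTER_CUBIC))
```

```text
(no output)
```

View pics/w8z.png

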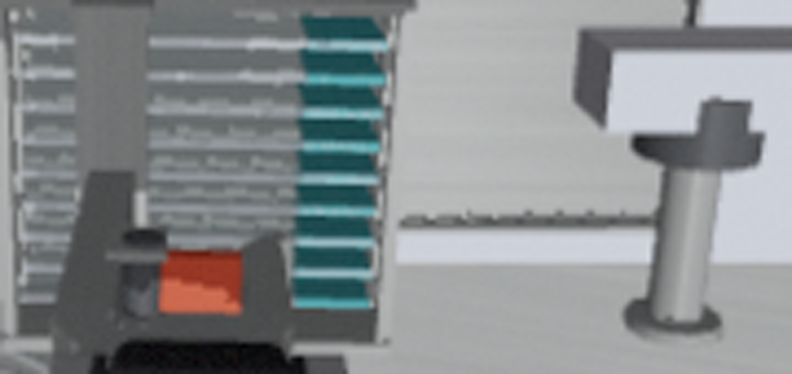

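View pics/s8y.png

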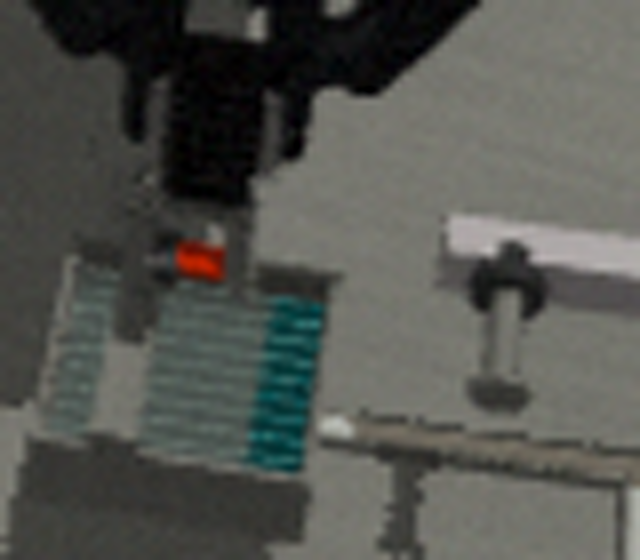

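Run:
```python
from h import *
np.set_printoptions(precision=4,suppress=True)
a,b,c=J('w2'),J('w3'),J('w8')
P=[]
for n,u,v,w,s in (('boss',(360,161.2),(456.2,180.),(431.8,198.2),(325+505/8,170+292/8)),('head',(359.2,190.5),(452.7,210.3),(428.6,232.3),(325+500/8,170+382/8))):
    r=[ray('wrist',u,a),ray('wrist',v,b),ray('wrist',w,c)]
    print(n,tri(r),tri(r[1:]),tri(r+[ray('scene',s)]))
# model projection of seat etc for current pose
Q=R.from_quat(c['ee_rot']);t=np.array(c['tool_pos'])
carr=lambda x,y,z: t+Q.apply([-x,y,-(z-.0266)])  # rel seat
f=lambda u:((u-[325,170])*8).round(0); g=lambda u:((u-[275,160])*4.4).round(0)
for n,X in (('nosetip',(0,.014,-.031)),('nosetip+x',(.006,.014,-.031)),('latch hinge',(0,-.013,-.023)),('basket corner ++',(.039,.042,-.062)),('basket -+',(-.039,.042,-.062)),('b--',(-.039,-.042,-.062)),('b+-',(.039,-.042,-.062))):
    print(n,'scene',f(proj('scene',carr(*X))),'wrist',g(proj('wrist',carr(*X),c)))
```

```text
boss (array([0.5638, 0.1447, 0.1698]), [np.float64(0.8652961062633684), np.float64(0.04987623722163921), np.float64(0.9144659434694686)]) (array([0.5622, 0.1402, 0.1784]), [np.float64(0.18319559409359978), np.float64(0.18319559409357095)]) (array([0.564 , 0.1454, 0.1685]), [np.float64(0.8385976104039733), np.float64(0.023278582122204874), np.float64(1.072484686055542), np.float64(0.6568572441472534)])
head (array([0.5928, 0.1501, 0.1715]), [np.float64(0.6754134064423434), np.float64(0.3202735085210021), np.float64(0.4472076635244499)]) (array([0.5923, 0.1488, 0.1737]), [np.float64(0.14091346366098084), np.float64(0.14091346366088087)]) (array([0.5942, 0.1519, 0.1673]), [np.float64(1.1739729219302637), np.float64(0.6281699804265165), np.float64(0.5920089587024522), np.float64(0.3792219121114042)])
nosetip scene [242. 268.] wrist [274. 255.]
nosetip+x scene [239. 285.] wrist [273. 286.]
latch hinge scene [151. 239.] wrist [117. 273.]
basket corner ++ scene [314. 452.] wrist [395. 369.]
basket -+ scene [340. 239.] wrist [416.  -0.]
b-- scene [ 67. 200.] wrist [-28.   0.]
b+- scene [ 28. 409.] wrist [ -6. 369.]
```

Run:
```python
from h import *
delta((.5787,.148,.241),9.7)
```

```text
shift [-0.0013  0.0913 -0.0032] turn [-0.02 -0.05 -0.04] dist 0.091
```

>>> {"method": "arm_command", "body": {"motion": [{"x": -0.001, "y": 0.005, "z": -0.003, "wx": 0, "wy": 0, "wz": 0, "claw": -1}, {"x": -0.001, "y": 0.015, "z": -0.003, "wx": 0, "wy": 0, "wz": 0, "claw": -1}, {"x": -0.001, "y": 0.025, "z": -0.003, "wx": 0, "wy": 0, "wz": 0, "claw": -1}, {"x": -0.001, "y": 0.035, "z": -0.003, "wx": 0, "wy": 0, "wz": 0, "claw": -1}, {"x": -0.001, "y": 0.045, "z": -0.003, "wx": 0, "wy": 0, "wz": 0, "claw": -1}, {"x": -0.001, "y": 0.052, "z": -0.003, "wx": 0, "wy": 0, "wz": 0, "claw": -1}, {"x": -0.001, "y": 0.055, "z": -0.003, "wx": 0, "wy": 0, "wz": 0, "claw": -1}, {"x": -0.001, "y": 0.055, "z": -0.003, "wx": 0, "wy": 0, "wz": 0, "claw": -1}]}}

```text
time: 7.5
tool_pos: [0.5843, 0.1143, 0.2413]
ee_rot: [-0.086, 0.996, 0.0, -0.0]
ft_force: [-0.0, 0.1, -3.3]
gripper_width: 0.274
```

Run:
```python
from h import *
wsnap('w9');cap('scene','s9')
im=cv2.imread('pics/w9.png')
cv2.imwrite('pics/w9z.png',cv2.resize(im[140:260,265:425],None,fx=5,fy=5,interpolation=cv2.INTER_CUBIC))
im=cv2.imread('pics/s9.png')
cv2.imwrite('pics/s9y.png',cv2.resize(im[160:240,345:425],None,fx=7.5,fy=7.5,interpolation=cv2.INTER_CUBIC))
```

```text
7.5 [0.5843 0.1143 0.2413] [-8.570e-02  9.963e-01  0.000e+00 -1.000e-04] dq 0.02 F [-0.01  0.09 -3.28] w 0.274
```

View pics/w9z.png

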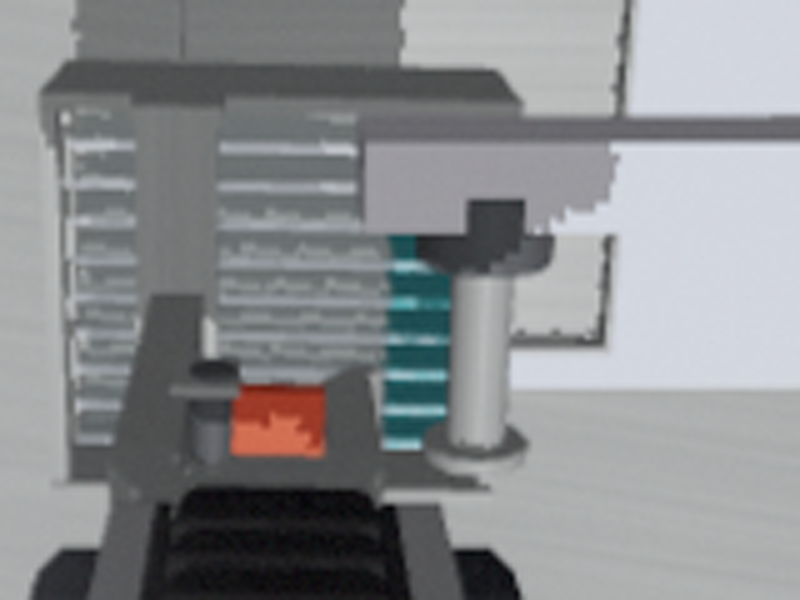

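View pics/s9y.png

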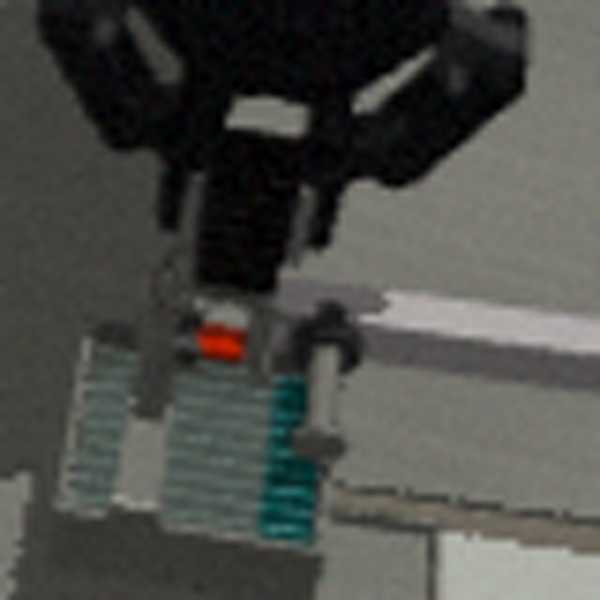

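Run:
```python
from h import *
c=J('w9')
Q=R.from_quat(c['ee_rot']);t=np.array(c['tool_pos'])
carr=lambda x,y,z: t+Q.apply([-x,y,-(z-.0266)])
f=lambda u:((u-[345,160])*7.5).round(0); g=lambda u:((u-[265,140])*5).round(0)
for n,X in (('nosetip-x',(-.006,.014,-.031)),('nosetip+x',(.006,.014,-.031)),('latch hinge-x',(-.006,-.013,-.023)),('latch hinge+x',(.006,-.013,-.023)),('shank bottom -x',(-.006,-.022,-.062)),('shank bot -x in',(-.006,-.013,-.062)),('crown bottom of block',(-.010,.012,.018)),('block -',(-.010,-.012,.018))):
    print(n,'scene',f(proj('scene',carr(*X))),'wrist',g(proj('wrist',carr(*X),c)))
Y=np.radians(9.7);px=np.array([np.cos(Y),np.sin(Y),0])
for P in ([.5783,.1474,.1706],[.579,.1486,.168]):
  for k in(-.016,.016): print('pin',k,'scene',f(proj('scene',np.array(P)+k*px)),'wrist',g(proj('wrist',np.array(P)+k*px,c)))
```

```text
nosetip-x scene [261. 334.] wrist [362. 353.]
nosetip+x scene [258. 365.] wrist [360. 425.]
latch hinge-x scene [176. 306.] wrist [182. 373.]
latch hinge+x scene [172. 337.] wrist [184. 447.]
shank bottom -x scene [135. 375.] wrist [144. 288.]
shank bot -x in scene [163. 379.] wrist [196. 288.]
crown bottom of block scene [276. 225.] wrist [370. 474.]
block - scene [195. 214.] wrist [168. 474.]
pin -0.016 scene [321. 341.] wrist [481. 263.]
pin 0.016 scene [314. 424.] wrist [472. 446.]
pin -0.016 scene [323. 348.] wrist [486. 264.]
pin 0.016 scene [316. 432.] wrist [476. 444.]
```

Run:
```python
from h import *
delta((.5775,.1471,.2393),9.7)
```

```text
shift [0.0013 0.0346 0.002 ] turn [-0.02  0.    0.05] dist 0.035
```

>>> {"method": "arm_command", "body": {"motion": [{"x": 0.001, "y": 0.005, "z": 0.002, "wx": 0, "wy": 0, "wz": 0, "claw": -1}, {"x": 0.001, "y": 0.011, "z": 0.002, "wx": 0, "wy": 0, "wz": 0, "claw": -1}, {"x": 0.001, "y": 0.017, "z": 0.002, "wx": 0, "wy": 0, "wz": 0, "claw": -1}, {"x": 0.001, "y": 0.023, "z": 0.002, "wx": 0, "wy": 0, "wz": 0, "claw": -1}, {"x": 0.001, "y": 0.029, "z": 0.002, "wx": 0, "wy": 0, "wz": 0, "claw": -1}, {"x": 0.001, "y": 0.033, "z": 0.002, "wx": 0, "wy": 0, "wz": 0, "claw": -1}, {"x": 0.001, "y": 0.0345, "z": 0.002, "wx": 0, "wy": 0, "wz": 0, "claw": -1}, {"x": 0.001, "y": 0.0345, "z": 0.002, "wx": 0, "wy": 0, "wz": 0, "claw": -1}]}}

```text
time: 8.27
tool_pos: [0.5777, 0.1476, 0.2393]
ee_rot: [-0.085, 0.996, -0.0, 0.0]
ft_force: [0.2, -0.3, -2.9]
gripper_width: 0.272
```

Run:
```python
from h import *
wsnap('w10');cap('scene','s10')
im=cv2.imread('pics/w10.png')
cv2.imwrite('pics/w10z.png',cv2.resize(im[140:260,265:425],None,fx=5,fy=5,interpolation=cv2.INTER_CUBIC))
im=cv2.imread('pics/s10.png')
cv2.imwrite('pics/s10y.png',cv2.resize(im[160:240,345:425],None,fx=7.5,fy=7.5,interpolation=cv2.INTER_CUBIC))
```

```text
8.2667 [0.5777 0.1476 0.2393] [-0.0853  0.9964 -0.      0.    ] dq 0.012 F [ 0.18 -0.34 -2.9 ] w 0.272
```

View pics/w10z.png

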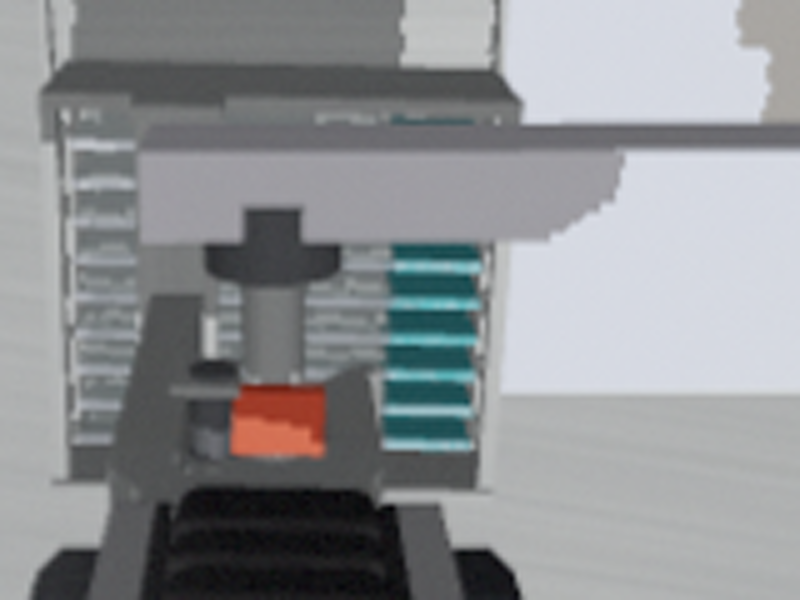

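View pics/s10y.png

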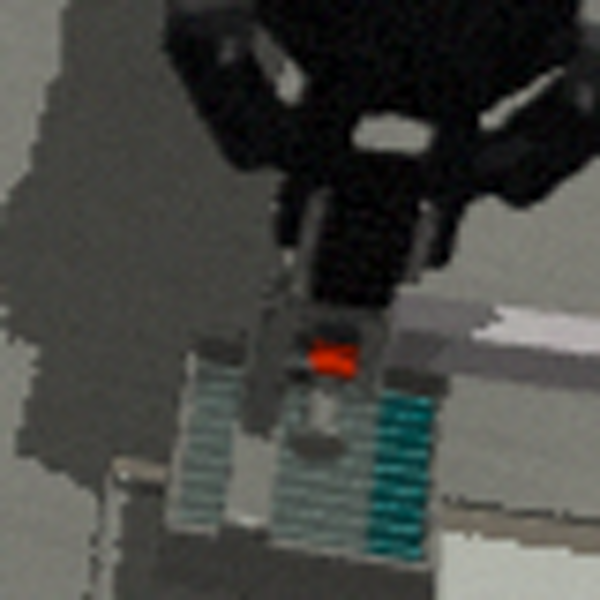

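>>> {"method": "arm_command", "body": {"motion": [{"x": 0, "y": -0.0008, "z": 0.002, "wx": 0, "wy": 0, "wz": 0, "claw": -1}, {"x": 0, "y": -0.0008, "z": 0.005, "wx": 0, "wy": 0, "wz": 0, "claw": -1}, {"x": 0, "y": -0.0008, "z": 0.008, "wx": 0, "wy": 0, "wz": 0, "claw": -1}, {"x": 0, "y": -0.0008, "z": 0.011, "wx": 0, "wy": 0, "wz": 0, "claw": -1}, {"x": 0, "y": -0.0008, "z": 0.014, "wx": 0, "wy": 0, "wz": 0, "claw": -1}, {"x": 0, "y": -0.0008, "z": 0.015, "wx": 0, "wy": 0, "wz": 0, "claw": -1}]}}

```text
time: 8.87
tool_pos: [0.5779, 0.146, 0.224]
ee_rot: [-0.085, 0.996, -0.0, -0.0]
ft_force: [-0.4, 0.1, 1.8]
gripper_width: 0.272
```

Run:
```python
from h import *
wsnap('w11')
im=cv2.imread('pics/w11.png')
cv2.imwrite('pics/w11z.png',cv2.resize(im[140:260,265:425],None,fx=5,fy=5,interpolation=cv2.INTER_CUBIC))
```

```text
8.8667 [0.5779 0.146  0.224 ] [-8.470e-02  9.964e-01 -1.000e-04 -1.000e-04] dq 0.012 F [-0.37  0.08  1.79] w 0.272
```

View pics/w11z.png

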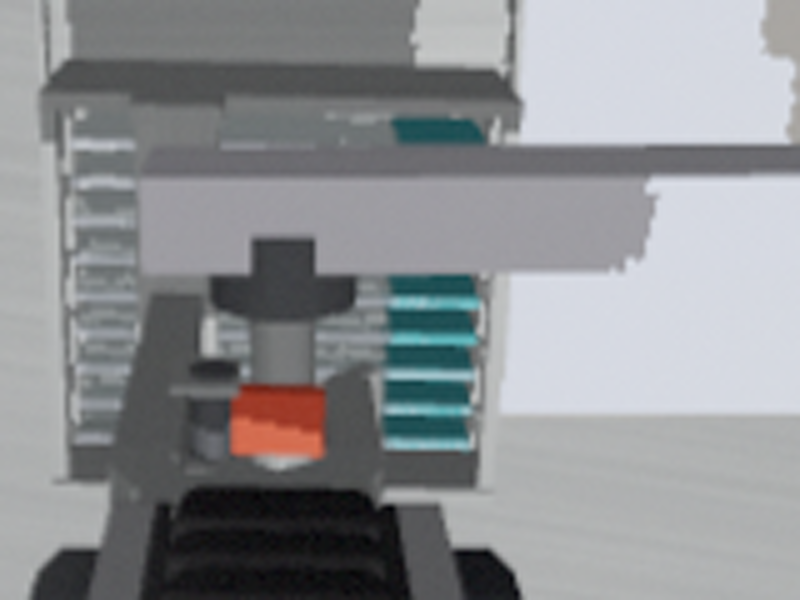

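>>> {"method": "arm_command", "body": {"motion": [{"x": 0, "y": 0, "z": 0.001, "wx": 0, "wy": 0, "wz": 0, "claw": -1}, {"x": 0, "y": 0, "z": 0.002, "wx": 0, "wy": 0, "wz": 0, "claw": -1}, {"x": 0, "y": 0, "z": 0.003, "wx": 0, "wy": 0, "wz": 0, "claw": -1}]}}

```text
time: 9.17
tool_pos: [0.578, 0.146, 0.2217]
ee_rot: [-0.085, 0.996, -0.0, 0.0]
ft_force: [-1.1, -1.2, 2.5]
gripper_width: 0.273
```

>>> {"method": "arm_command", "body": {"motion": [{"x": 0, "y": 0, "z": 0.001, "wx": 0, "wy": 0, "wz": 0, "claw": -1}, {"x": 0, "y": 0, "z": 0.002, "wx": 0, "wy": 0, "wz": 0, "claw": -1}, {"x": 0, "y": 0, "z": 0.003, "wx": 0, "wy": 0, "wz": 0, "claw": -1}]}}

```text
time: 9.42
tool_pos: [0.5779, 0.146, 0.2183]
ee_rot: [-0.085, 0.996, -0.0, 0.0]
ft_force: [-2.4, -0.2, 2.2]
gripper_width: 0.272
```

>>> {"method": "arm_command", "body": {"motion": [{"x": 0, "y": 0, "z": 0.001, "wx": 0, "wy": 0, "wz": 0, "claw": -1}, {"x": 0, "y": 0, "z": 0.002, "wx": 0, "wy": 0, "wz": 0, "claw": -1}, {"x": 0, "y": 0, "z": 0.003, "wx": 0, "wy": 0, "wz": 0, "claw": -1}]}}

```text
time: 9.67
tool_pos: [0.578, 0.146, 0.2152]
ee_rot: [-0.085, 0.996, -0.0, 0.0]
ft_force: [-1.7, -2.3, 2.0]
gripper_width: 0.273
```

Run:
```python
from h import *
wsnap('w12')
im=cv2.imread('pics/w12.png')
cv2.imwrite('pics/w12z.png',cv2.resize(im[140:260,265:425],None,fx=5,fy=5,interpolation=cv2.INTER_CUBIC))
```

```text
9.6667 [0.578  0.146  0.2152] [-8.480e-02  9.964e-01 -2.000e-04  0.000e+00] dq 0.028 F [-1.72 -2.29  1.97] w 0.273
```

View pics/w12z.png

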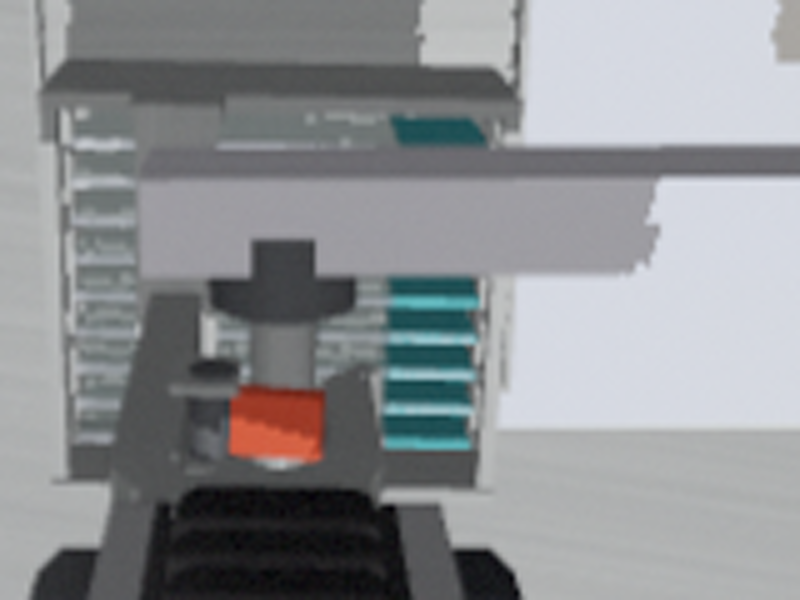

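>>> {"method": "arm_command", "body": {"motion": [{"x": 0, "y": 0, "z": 0.001, "wx": 0, "wy": 0, "wz": 0, "claw": -1}, {"x": 0, "y": 0, "z": 0.002, "wx": 0, "wy": 0, "wz": 0, "claw": -1}, {"x": 0, "y": 0, "z": 0.003, "wx": 0, "wy": 0, "wz": 0, "claw": -1}]}}

```text
time: 9.97
tool_pos: [0.578, 0.146, 0.2122]
ee_rot: [-0.085, 0.996, -0.0, 0.0]
ft_force: [-0.7, -2.8, 2.0]
gripper_width: 0.268
```

>>> {"method": "arm_command", "body": {"motion": [{"x": 0, "y": 0, "z": 0.001, "wx": 0, "wy": 0, "wz": 0, "claw": -1}, {"x": 0, "y": 0, "z": 0.002, "wx": 0, "wy": 0, "wz": 0, "claw": -1}]}}

```text
time: 10.13
tool_pos: [0.578, 0.1461, 0.2102]
ee_rot: [-0.085, 0.996, -0.0, 0.0]
ft_force: [-0.7, -1.8, 2.5]
gripper_width: 0.272
```

>>> {"method": "arm_command", "body": {"motion": [{"x": 0, "y": 0, "z": 0.001, "wx": 0, "wy": 0, "wz": 0, "claw": -1}, {"x": 0, "y": 0, "z": 0.002, "wx": 0, "wy": 0, "wz": 0, "claw": -1}]}}

```text
time: 10.3
tool_pos: [0.5779, 0.1461, 0.2082]
ee_rot: [-0.085, 0.996, -0.0, 0.0]
ft_force: [-1.4, -3.3, 2.1]
gripper_width: 0.274
```

>>> {"method": "arm_command", "body": {"motion": [{"x": 0, "y": 0, "z": 0.001, "wx": 0, "wy": 0, "wz": 0, "claw": -1}, {"x": 0, "y": 0, "z": 0.002, "wx": 0, "wy": 0, "wz": 0, "claw": -1}]}}

```text
time: 10.47
tool_pos: [0.5779, 0.1461, 0.2062]
ee_rot: [-0.085, 0.996, -0.0, 0.0]
ft_force: [-1.7, -2.2, 2.4]
gripper_width: 0.271
```

>>> {"method": "arm_command", "body": {"motion": [{"x": 0, "y": 0, "z": 0.001, "wx": 0, "wy": 0, "wz": 0, "claw": -1}, {"x": 0, "y": 0, "z": 0.002, "wx": 0, "wy": 0, "wz": 0, "claw": -1}]}}

```text
time: 10.63
tool_pos: [0.5779, 0.1461, 0.2042]
ee_rot: [-0.085, 0.996, -0.0, 0.0]
ft_force: [-0.6, -2.8, 1.9]
gripper_width: 0.276
```

>>> {"method": "arm_command", "body": {"motion": [{"x": 0, "y": 0, "z": 0.001, "wx": 0, "wy": 0, "wz": 0, "claw": -1}, {"x": 0, "y": 0, "z": 0.002, "wx": 0, "wy": 0, "wz": 0, "claw": -1}]}}

```text
time: 10.8
tool_pos: [0.5779, 0.1461, 0.2022]
ee_rot: [-0.085, 0.996, -0.0, 0.0]
ft_force: [-1.7, -2.9, 2.4]
gripper_width: 0.274
```

>>> {"method": "arm_command", "body": {"motion": [{"x": 0, "y": 0, "z": 0.001, "wx": 0, "wy": 0, "wz": 0, "claw": -1}, {"x": 0, "y": 0, "z": 0.002, "wx": 0, "wy": 0, "wz": 0, "claw": -1}]}}

```text
time: 10.97
tool_pos: [0.5779, 0.1461, 0.2002]
ee_rot: [-0.085, 0.996, -0.0, 0.0]
ft_force: [-1.4, -2.8, 2.0]
gripper_width: 0.276
```

Run:
```python
from h import *
wsnap('w13')
im=cv2.imread('pics/w13.png')
cv2.imwrite('pics/w13z.png',cv2.resize(im[140:260,265:425],None,fx=5,fy=5,interpolation=cv2.INTER_CUBIC))
```

```text
10.9667 [0.5779 0.1461 0.2002] [-8.480e-02  9.964e-01 -1.000e-04  0.000e+00] dq 0.027 F [-1.35 -2.81  2.  ] w 0.276
```

View pics/w13z.png

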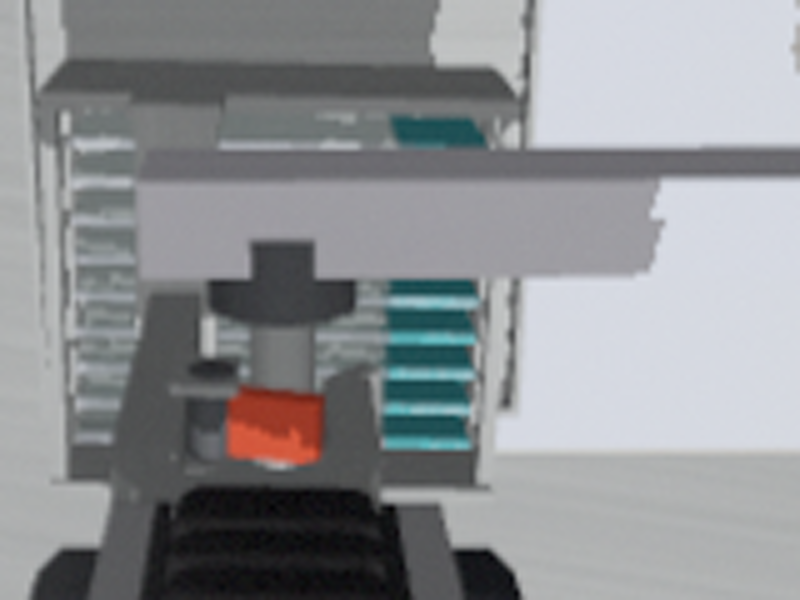

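>>> {"method": "arm_command", "body": {"motion": [{"x": 0, "y": 0, "z": 0.001, "wx": 0, "wy": 0, "wz": 0, "claw": -1}, {"x": 0, "y": 0, "z": 0.002, "wx": 0, "wy": 0, "wz": 0, "claw": -1}]}}

```text
time: 11.18
tool_pos: [0.5779, 0.1463, 0.1983]
ee_rot: [-0.085, 0.996, 0.0, 0.0]
ft_force: [-0.9, -2.1, 3.9]
gripper_width: 0.274
```

>>> {"method": "arm_command", "body": {"motion": [{"x": 0, "y": 0, "z": 0.001, "wx": 0, "wy": 0, "wz": 0, "claw": -1}, {"x": 0, "y": 0, "z": 0.002, "wx": 0, "wy": 0, "wz": 0, "claw": -1}]}}

```text
time: 11.35
tool_pos: [0.5779, 0.1467, 0.1965]
ee_rot: [-0.085, 0.996, 0.001, 0.0]
ft_force: [-1.1, -1.5, 4.8]
gripper_width: 0.271
```

>>> {"method": "arm_command", "body": {"motion": [{"x": 0, "y": 0, "z": 0.001, "wx": 0, "wy": 0, "wz": 0, "claw": -1}, {"x": 0, "y": 0, "z": 0.002, "wx": 0, "wy": 0, "wz": 0, "claw": -1}]}}

```text
time: 11.52
tool_pos: [0.5784, 0.1463, 0.1946]
ee_rot: [-0.085, 0.996, -0.0, 0.001]
ft_force: [-0.6, -1.6, 4.4]
gripper_width: 0.273
```

>>> {"method": "arm_command", "body": {"motion": [{"x": 0, "y": 0, "z": 0.001, "wx": 0, "wy": 0, "wz": 0, "claw": -1}, {"x": 0, "y": 0, "z": 0.002, "wx": 0, "wy": 0, "wz": 0, "claw": -1}]}}

```text
time: 11.68
tool_pos: [0.5786, 0.146, 0.1924]
ee_rot: [-0.085, 0.996, -0.0, 0.001]
ft_force: [0.8, -3.2, 3.6]
gripper_width: 0.272
```

>>> {"method": "arm_command", "body": {"motion": [{"x": 0, "y": 0, "z": 0.001, "wx": 0, "wy": 0, "wz": 0, "claw": -1}, {"x": 0, "y": 0, "z": 0.002, "wx": 0, "wy": 0, "wz": 0, "claw": -1}]}}

```text
time: 11.85
tool_pos: [0.5784, 0.1459, 0.1901]
ee_rot: [-0.085, 0.996, -0.0, 0.0]
ft_force: [0.8, -2.7, 2.6]
gripper_width: 0.276
```

Run:
```python
from h import *
wsnap('w14')
im=cv2.imread('pics/w14.png')
cv2.imwrite('pics/w14z.png',cv2.resize(im[140:260,265:425],None,fx=5,fy=5,interpolation=cv2.INTER_CUBIC))
```

```text
11.85 [0.5784 0.1459 0.1901] [-8.470e-02  9.964e-01 -3.000e-04  4.000e-04] dq 0.026 F [ 0.81 -2.71  2.64] w 0.276
```

View pics/w14z.png

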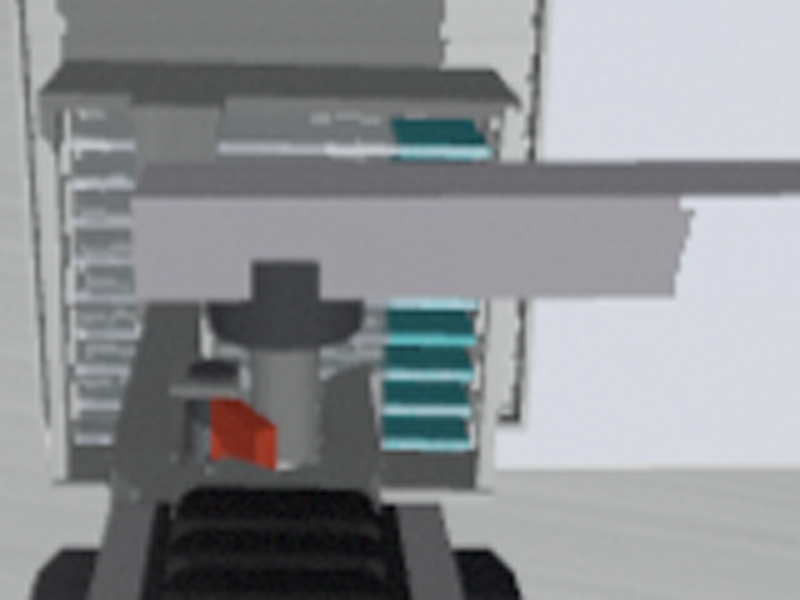

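>>> {"method": "arm_command", "body": {"motion": [{"x": 0, "y": 0, "z": 0.001, "wx": 0, "wy": 0, "wz": 0, "claw": -1}, {"x": 0, "y": 0, "z": 0.002, "wx": 0, "wy": 0, "wz": 0, "claw": -1}]}}

```text
time: 12.07
tool_pos: [0.5779, 0.146, 0.188]
ee_rot: [-0.085, 0.996, -0.0, -0.0]
ft_force: [0.6, -3.2, 1.9]
gripper_width: 0.27
```

>>> {"method": "arm_command", "body": {"motion": [{"x": 0, "y": 0, "z": 0.001, "wx": 0, "wy": 0, "wz": 0, "claw": -1}, {"x": 0, "y": 0, "z": 0.002, "wx": 0, "wy": 0, "wz": 0, "claw": -1}]}}

```text
time: 12.23
tool_pos: [0.5776, 0.1461, 0.1859]
ee_rot: [-0.085, 0.996, -0.0, -0.0]
ft_force: [1.2, -3.5, 0.7]
gripper_width: 0.272
```

>>> {"method": "arm_command", "body": {"motion": [{"x": 0, "y": 0, "z": 0.001, "wx": 0, "wy": 0, "wz": 0, "claw": -1}, {"x": 0, "y": 0, "z": 0.002, "wx": 0, "wy": 0, "wz": 0, "claw": -1}]}}

```text
time: 12.4
tool_pos: [0.5775, 0.1461, 0.1838]
ee_rot: [-0.085, 0.996, 0.0, -0.0]
ft_force: [0.6, -4.1, -0.1]
gripper_width: 0.272
```

>>> {"method": "arm_command", "body": {"motion": [{"x": 0, "y": 0, "z": 0.001, "wx": 0, "wy": 0, "wz": 0, "claw": -1}]}}

```text
time: 12.48
tool_pos: [0.5775, 0.1462, 0.1829]
ee_rot: [-0.085, 0.996, 0.0, -0.0]
ft_force: [0.2, -3.2, 0.6]
gripper_width: 0.269
```

>>> {"method": "arm_command", "body": {"motion": [{"x": 0, "y": 0, "z": 0.001, "wx": 0, "wy": 0, "wz": 0, "claw": -1}, {"x": 0, "y": 0, "z": 0.002, "wx": 0, "wy": 0, "wz": 0, "claw": -1}]}}

```text
time: 12.65
tool_pos: [0.5776, 0.1462, 0.1809]
ee_rot: [-0.085, 0.996, 0.0, -0.0]
ft_force: [0.9, -4.1, -1.1]
gripper_width: 0.272
```

>>> {"method": "arm_command", "body": {"motion": [{"x": 0, "y": 0, "z": 0.001, "wx": 0, "wy": 0, "wz": 0, "claw": -1}, {"x": 0, "y": 0, "z": 0.002, "wx": 0, "wy": 0, "wz": 0, "claw": -1}]}}

```text
time: 12.82
tool_pos: [0.5776, 0.146, 0.1787]
ee_rot: [-0.085, 0.996, -0.0, -0.0]
ft_force: [0.2, -4.1, -2.7]
gripper_width: 0.268
```

Run:
```python
from h import *
wsnap('w15')
im=cv2.imread('pics/w15.png')
cv2.imwrite('pics/w15z.png',cv2.resize(im[140:260,265:425],None,fx=5,fy=5,interpolation=cv2.INTER_CUBIC))
```

```text
12.8167 [0.5776 0.146  0.1787] [-8.480e-02  9.964e-01 -2.000e-04 -4.000e-04] dq 0.031 F [ 0.22 -4.08 -2.67] w 0.268
```

View pics/w15z.png

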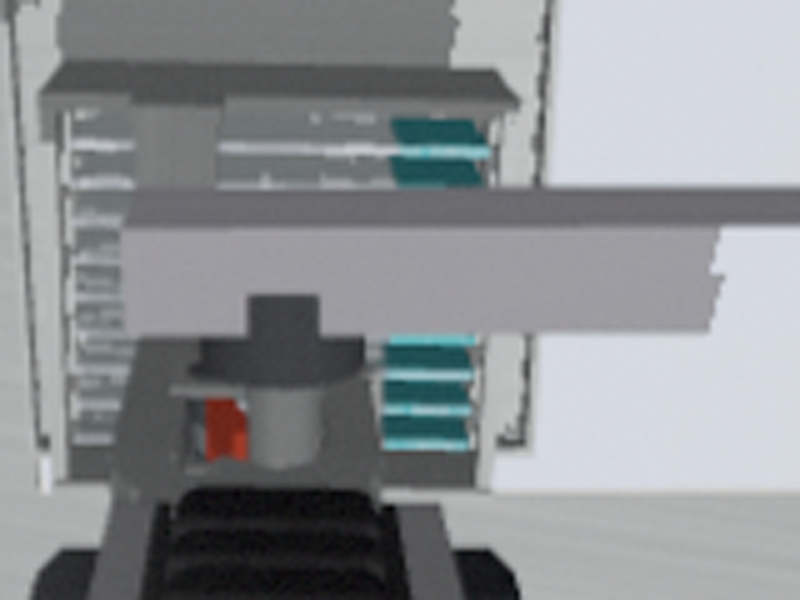

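>>> {"method": "arm_command", "body": {"motion": [{"x": 0, "y": 0, "z": 0.001, "wx": 0, "wy": 0, "wz": 0, "claw": -1}, {"x": 0, "y": 0, "z": 0.002, "wx": 0, "wy": 0, "wz": 0, "claw": -1}]}}

```text
time: 13.03
tool_pos: [0.5774, 0.1472, 0.1768]
ee_rot: [-0.085, 0.996, 0.001, -0.001]
ft_force: [-0.2, -0.6, -2.7]
gripper_width: 0.276
```

>>> {"method": "arm_command", "body": {"motion": [{"x": 0, "y": 0, "z": 0.001, "wx": 0, "wy": 0, "wz": 0, "claw": -1}]}}

```text
time: 13.12
tool_pos: [0.5774, 0.1473, 0.1759]
ee_rot: [-0.085, 0.996, 0.001, -0.0]
ft_force: [0.8, -0.7, -2.7]
gripper_width: 0.272
```

>>> {"method": "arm_command", "body": {"motion": [{"x": 0, "y": 0, "z": 0.001, "wx": 0, "wy": 0, "wz": 0, "claw": -1}]}}

```text
time: 13.2
tool_pos: [0.5776, 0.1471, 0.175]
ee_rot: [-0.085, 0.996, 0.001, -0.0]
ft_force: [-0.4, 0.4, -2.2]
gripper_width: 0.273
```

>>> {"method": "arm_command", "body": {"motion": [{"x": 0, "y": 0, "z": 0.001, "wx": 0, "wy": 0, "wz": 0, "claw": -1}]}}

```text
time: 13.28
tool_pos: [0.5777, 0.1469, 0.1741]
ee_rot: [-0.085, 0.996, 0.001, -0.0]
ft_force: [-0.2, 0.0, -3.1]
gripper_width: 0.273
```

>>> {"method": "arm_command", "body": {"motion": [{"x": 0, "y": 0, "z": 0.001, "wx": 0, "wy": 0, "wz": 0, "claw": -1}]}}

```text
time: 13.37
tool_pos: [0.5778, 0.1466, 0.1732]
ee_rot: [-0.085, 0.996, 0.0, -0.0]
ft_force: [-0.6, 0.2, -3.0]
gripper_width: 0.273
```

Run:
```python
from h import *
wsnap('w16');cap('scene','s16')
im=cv2.imread('pics/w16.png')
cv2.imwrite('pics/w16z.png',cv2.resize(im[140:260,265:425],None,fx=5,fy=5,interpolation=cv2.INTER_CUBIC))
im=cv2.imread('pics/s16.png')
cv2.imwrite('pics/s16y.png',cv2.resize(im[170:250,345:425],None,fx=7.5,fy=7.5,interpolation=cv2.INTER_CUBIC))
```

```text
13.3667 [0.5778 0.1466 0.1732] [-8.500e-02  9.964e-01  4.000e-04 -0.000e+00] dq 0.027 F [-0.55  0.2  -2.98] w 0.273
```

View pics/w16z.png

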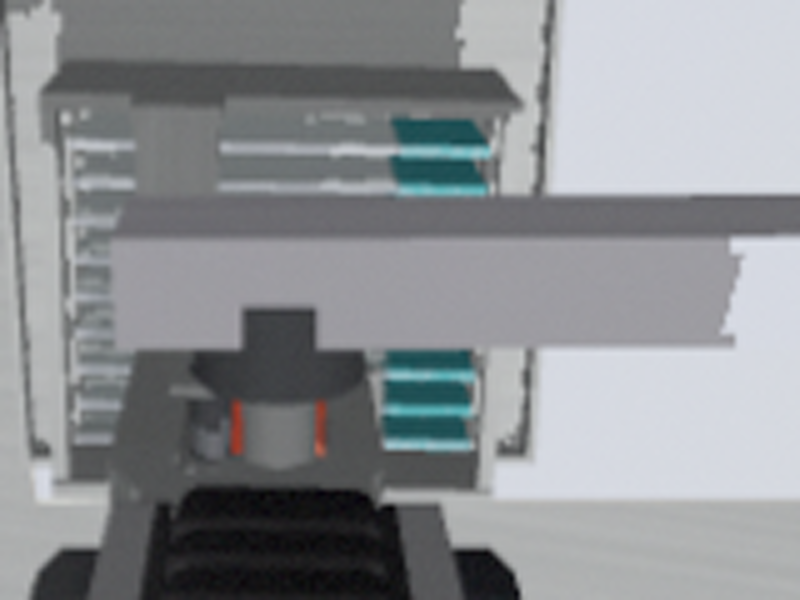

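View pics/s16y.png

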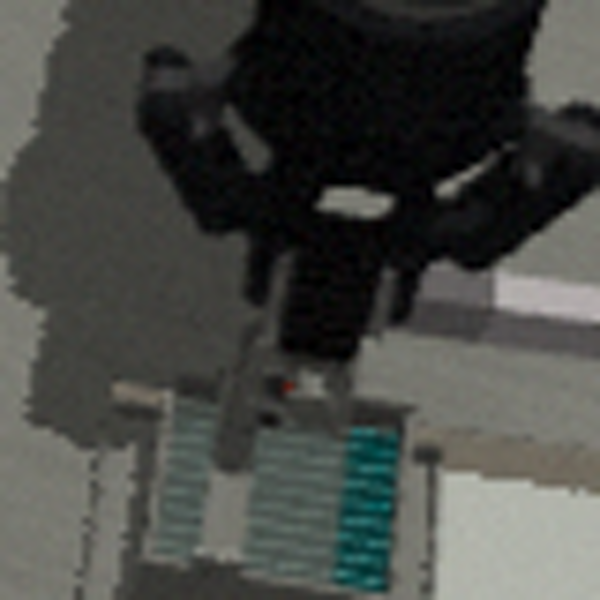

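>>> {"method": "arm_command", "body": {"motion": [{"x": 0, "y": 0, "z": 0.001, "wx": 0, "wy": 0, "wz": 0, "claw": -1}]}}

```text
time: 13.55
tool_pos: [0.578, 0.1465, 0.1729]
ee_rot: [-0.085, 0.996, 0.0, 0.0]
ft_force: [-3.2, 0.0, 7.9]
gripper_width: 0.269
```

>>> {"method": "arm_command", "body": {"motion": [{"x": 0, "y": 0, "z": 0.001, "wx": 0, "wy": 0, "wz": 0, "claw": -1}]}}

```text
time: 13.63
tool_pos: [0.5781, 0.1465, 0.1728]
ee_rot: [-0.085, 0.996, 0.0, 0.001]
ft_force: [-5.0, -1.1, 13.3]
gripper_width: 0.268
```

>>> {"method": "arm_command", "body": {"motion": [{"x": 0, "y": 0, "z": -0.0015, "wx": 0, "wy": 0, "wz": 0, "claw": -1}, {"x": 0, "y": 0, "z": -0.0015, "wx": 0, "wy": 0, "wz": 0, "claw": -1}, {"x": 0, "y": 0, "z": -0.0015, "wx": 0, "wy": 0, "wz": 0, "claw": -1}, {"x": 0, "y": 0, "z": -0.0015, "wx": 0, "wy": 0, "wz": 0, "claw": -1}]}}

```text
time: 13.97
tool_pos: [0.5782, 0.1463, 0.1732]
ee_rot: [-0.085, 0.996, 0.0, 0.0]
ft_force: [-1.1, 0.7, 2.5]
gripper_width: 0.273
```

>>> {"method": "arm_command", "body": {"motion": [{"x": 0, "y": 0, "z": -0.002, "wx": 0, "wy": 0, "wz": 0, "claw": -1}, {"x": 0, "y": 0, "z": -0.005, "wx": 0, "wy": 0, "wz": 0, "claw": -1}, {"x": 0, "y": 0, "z": -0.008, "wx": 0, "wy": 0, "wz": 0, "claw": -1}, {"x": 0, "y": 0, "z": -0.01, "wx": 0, "wy": 0, "wz": 0, "claw": -1}, {"x": 0, "y": 0, "z": -0.012, "wx": 0, "wy": 0, "wz": 0, "claw": -1}]}}

```text
time: 14.38
tool_pos: [0.5779, 0.1461, 0.1849]
ee_rot: [-0.085, 0.996, -0.0, -0.0]
ft_force: [0.5, -0.5, -3.1]
gripper_width: 0.271
```

>>> {"method": "arm_command", "body": {"motion": [{"x": 0, "y": 0, "z": -0.001, "wx": 0, "wy": 0, "wz": 0, "claw": -1}, {"x": 0, "y": 0, "z": -0.002, "wx": 0, "wy": 0, "wz": 0, "claw": -1}]}}

```text
time: 14.55
tool_pos: [0.578, 0.1462, 0.1869]
ee_rot: [-0.085, 0.996, -0.0, 0.0]
ft_force: [0.0, -0.6, -2.5]
gripper_width: 0.272
```

>>> {"method": "arm_command", "body": {"motion": [{"x": 0, "y": 0, "z": -0.001, "wx": 0, "wy": 0, "wz": 0, "claw": -1}, {"x": 0, "y": 0, "z": -0.002, "wx": 0, "wy": 0, "wz": 0, "claw": -1}]}}

```text
time: 14.72
tool_pos: [0.5778, 0.1462, 0.1888]
ee_rot: [-0.085, 0.996, -0.0, -0.0]
ft_force: [0.1, 0.3, -3.8]
gripper_width: 0.271
```

>>> {"method": "arm_command", "body": {"motion": [{"x": 0, "y": 0, "z": -0.001, "wx": 0, "wy": 0, "wz": 0, "claw": -1}, {"x": 0, "y": 0, "z": -0.002, "wx": 0, "wy": 0, "wz": 0, "claw": -1}]}}

```text
time: 14.88
tool_pos: [0.5777, 0.1462, 0.1902]
ee_rot: [-0.085, 0.996, -0.0, -0.0]
ft_force: [1.1, -0.3, -7.4]
gripper_width: 0.272
```

>>> {"method": "arm_command", "body": {"motion": [{"x": 0, "y": 0, "z": -0.001, "wx": 0, "wy": 0, "wz": 0, "claw": -1}, {"x": 0, "y": 0, "z": -0.002, "wx": 0, "wy": 0, "wz": 0, "claw": -1}]}}

```text
time: 15.05
tool_pos: [0.5777, 0.1462, 0.1922]
ee_rot: [-0.085, 0.996, -0.0, -0.0]
ft_force: [0.2, -0.8, -8.3]
gripper_width: 0.272
```

>>> {"method": "arm_command", "body": {"motion": [{"x": 0, "y": 0, "z": -0.001, "wx": 0, "wy": 0, "wz": 0, "claw": -1}, {"x": 0, "y": 0, "z": -0.002, "wx": 0, "wy": 0, "wz": 0, "claw": -1}, {"x": 0, "y": 0, "z": -0.003, "wx": 0, "wy": 0, "wz": 0, "claw": -1}]}}

```text
time: 15.3
tool_pos: [0.5778, 0.1462, 0.1957]
ee_rot: [-0.085, 0.996, -0.0, -0.0]
ft_force: [0.5, -0.2, -7.1]
gripper_width: 0.273
```

Run:
```python
from h import *
wsnap('w17')
im=cv2.imread('pics/w17.png')
cv2.imwrite('pics/w17z.png',cv2.resize(im[140:260,265:425],None,fx=5,fy=5,interpolation=cv2.INTER_CUBIC))
```

```text
15.3 [0.5778 0.1462 0.1957] [-8.480e-02  9.964e-01 -0.000e+00 -2.000e-04] dq 0.029 F [ 0.54 -0.19 -7.14] w 0.273
```

View pics/w17z.png

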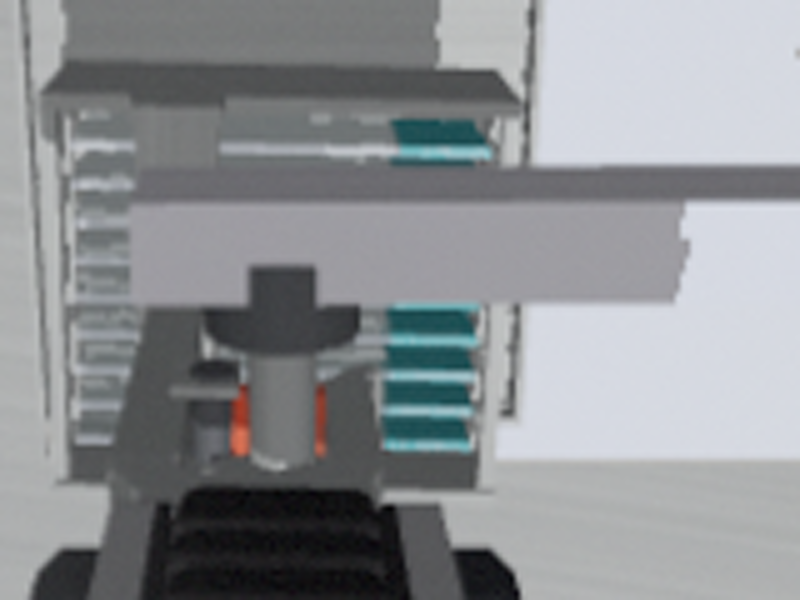

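>>> {"method": "arm_command", "body": {"motion": [{"x": 0, "y": 0, "z": -0.001, "wx": 0, "wy": 0, "wz": 0, "claw": -1}, {"x": 0, "y": 0, "z": -0.002, "wx": 0, "wy": 0, "wz": 0, "claw": -1}, {"x": 0, "y": 0, "z": -0.003, "wx": 0, "wy": 0, "wz": 0, "claw": -1}]}}

```text
time: 15.6
tool_pos: [0.5778, 0.1462, 0.1988]
ee_rot: [-0.085, 0.996, -0.0, -0.0]
ft_force: [0.8, -0.4, -6.9]
gripper_width: 0.271
```

>>> {"method": "arm_command", "body": {"motion": [{"x": 0, "y": 0, "z": 0.002, "wx": 0, "wy": 0, "wz": 0, "claw": -1}, {"x": 0, "y": 0, "z": 0.005, "wx": 0, "wy": 0, "wz": 0, "claw": -1}, {"x": 0, "y": 0, "z": 0.008, "wx": 0, "wy": 0, "wz": 0, "claw": -1}, {"x": 0, "y": 0, "z": 0.011, "wx": 0, "wy": 0, "wz": 0, "claw": -1}, {"x": 0, "y": 0, "z": 0.013, "wx": 0, "wy": 0, "wz": 0, "claw": -1}]}}

```text
time: 16.02
tool_pos: [0.5778, 0.1462, 0.1855]
ee_rot: [-0.085, 0.996, 0.0, -0.0]
ft_force: [-0.1, -0.3, -3.4]
gripper_width: 0.273
```

>>> {"method": "arm_command", "body": {"motion": [{"x": 0, "y": 0, "z": 0.001, "wx": 0, "wy": 0, "wz": 0, "claw": -1}, {"x": 0, "y": 0, "z": 0.002, "wx": 0, "wy": 0, "wz": 0, "claw": -1}]}}

```text
time: 16.18
tool_pos: [0.5779, 0.1462, 0.1836]
ee_rot: [-0.085, 0.996, 0.0, -0.0]
ft_force: [0.7, -0.9, -3.5]
gripper_width: 0.269
```

>>> {"method": "arm_command", "body": {"motion": [{"x": 0, "y": 0, "z": 0.001, "wx": 0, "wy": 0, "wz": 0, "claw": -1}, {"x": 0, "y": 0, "z": 0.002, "wx": 0, "wy": 0, "wz": 0, "claw": -1}]}}

```text
time: 16.35
tool_pos: [0.5781, 0.1463, 0.1822]
ee_rot: [-0.085, 0.996, 0.0, 0.0]
ft_force: [-0.8, 0.7, 2.9]
gripper_width: 0.277
```

>>> {"method": "arm_command", "body": {"motion": [{"x": 0, "y": 0, "z": -0.0005, "wx": 0, "wy": 0, "wz": 0, "claw": -1}, {"x": 0, "y": 0, "z": -0.0005, "wx": 0, "wy": 0, "wz": 0, "claw": -1}, {"x": 0, "y": 0, "z": -0.0005, "wx": 0, "wy": 0, "wz": 0, "claw": -1}], "force": 30}}

```text
time: 16.6
tool_pos: [0.578, 0.1462, 0.1824]
ee_rot: [-0.085, 0.996, -0.0, 0.0]
ft_force: [0.1, -0.6, -1.7]
gripper_width: 0.27
```

>>> {"method": "arm_command", "body": {"motion": [{"x": 0, "y": 0, "z": 0, "wx": 0, "wy": 0, "wz": 0, "claw": -0.4}, {"x": 0, "y": 0, "z": 0, "wx": 0, "wy": 0, "wz": 0, "claw": -0.3}, {"x": 0, "y": 0, "z": 0, "wx": 0, "wy": 0, "wz": 0, "claw": -0.1}, {"x": 0, "y": 0, "z": 0, "wx": 0, "wy": 0, "wz": 0, "claw": 0}, {"x": 0, "y": 0, "z": 0, "wx": 0, "wy": 0, "wz": 0, "claw": 0}, {"x": 0, "y": 0, "z": 0, "wx": 0, "wy": 0, "wz": 0, "claw": 0}]}}

```text
time: 17.1
tool_pos: [0.578, 0.1462, 0.1824]
ee_rot: [-0.085, 0.996, -0.0, 0.0]
ft_force: [-0.1, -0.2, -0.1]
gripper_width: 0.499
```

Run:
```python
from h import *
wsnap('w18')
im=cv2.imread('pics/w18.png')
cv2.imwrite('pics/w18z.png',cv2.resize(im[140:340,220:425],None,fx=3,fy=3,interpolation=cv2.INTER_CUBIC))
```

```text
17.1 [0.578  0.1462 0.1824] [-8.480e-02  9.964e-01 -0.000e+00  1.000e-04] dq 0.001 F [-0.07 -0.16 -0.08] w 0.499
```

View pics/w18z.png

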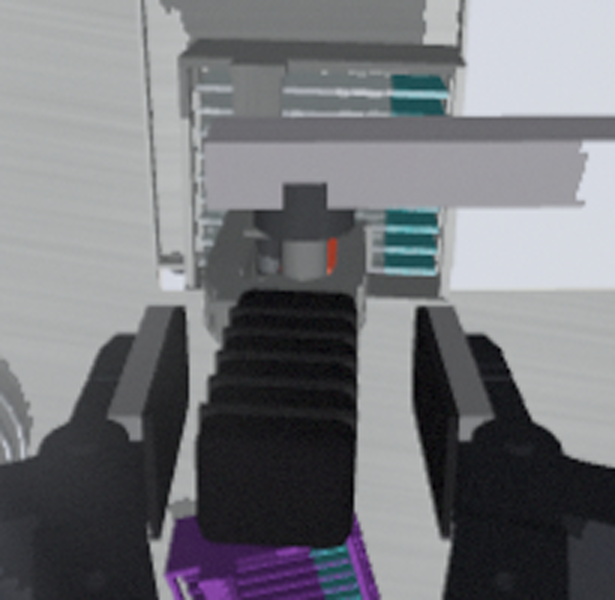

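>>> {"method": "arm_command", "body": {"motion": [{"x": 0, "y": -0.003, "z": 0, "wx": 0, "wy": 0, "wz": 0, "claw": 0.8}, {"x": 0, "y": -0.003, "z": 0, "wx": 0, "wy": 0, "wz": 0, "claw": 0.8}, {"x": 0, "y": -0.003, "z": 0, "wx": 0, "wy": 0, "wz": 0, "claw": 0.8}, {"x": 0, "y": -0.003, "z": -0.01, "wx": 0, "wy": 0, "wz": 0, "claw": 0.8}, {"x": 0, "y": -0.003, "z": -0.03, "wx": 0, "wy": 0, "wz": 0, "claw": 0.8}, {"x": 0, "y": -0.003, "z": -0.06, "wx": 0, "wy": 0, "wz": 0, "claw": 0.8}, {"x": 0, "y": -0.003, "z": -0.09, "wx": 0, "wy": 0, "wz": 0, "claw": 0.8}, {"x": 0, "y": -0.003, "z": -0.12, "wx": 0, "wy": 0, "wz": 0, "claw": 0.8}, {"x": 0, "y": -0.003, "z": -0.12, "wx": 0, "wy": 0, "wz": 0, "claw": 0.8}, {"x": 0, "y": -0.003, "z": -0.12, "wx": 0, "wy": 0, "wz": 0, "claw": 0.8}]}}

```text
time: 17.98
tool_pos: [0.5797, 0.1434, 0.3051]
ee_rot: [-0.085, 0.996, 0.0, 0.003]
ft_force: [-0.1, 0.2, -0.6]
gripper_width: 0.904
```

Run:
```python
from h import *
wsnap('w19');cap('scene','s19');cap('top','t19')
im=cv2.imread('pics/s19.png')
cv2.imwrite('pics/s19y.png',cv2.resize(im[160:280,345:505],None,fx=4.7,fy=4.7,interpolation=cv2.INTER_CUBIC))
```

```text
17.9833 [0.5797 0.1434 0.3051] [-8.490e-02  9.964e-01  1.000e-04  2.500e-03] dq 0.07 F [-0.06  0.17 -0.64] w 0.904
```

View pics/w19.png

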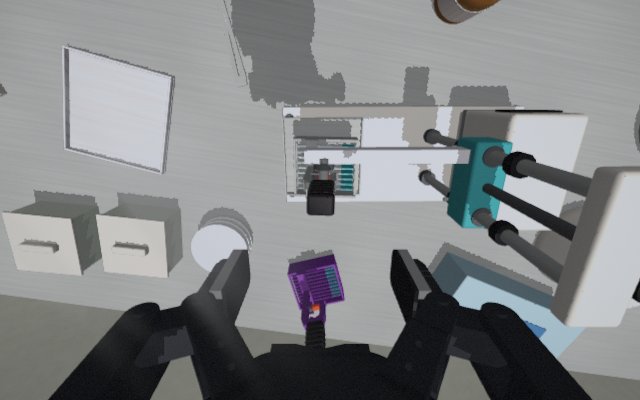

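View pics/s19y.png

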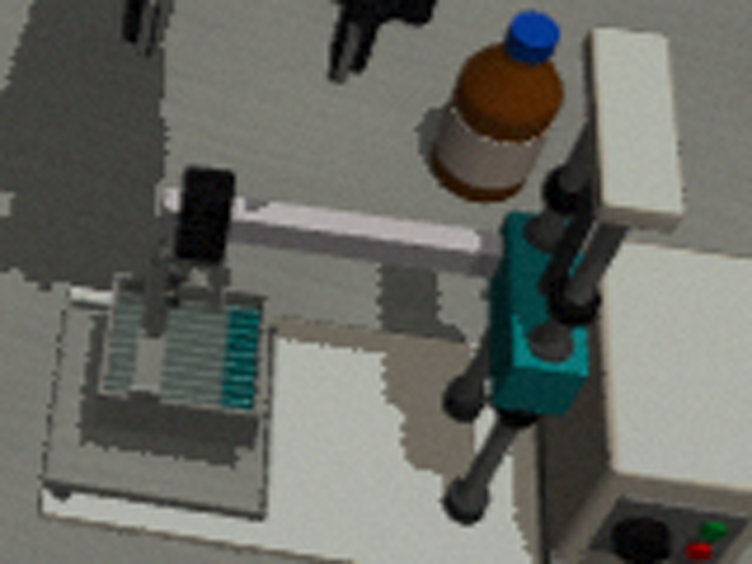

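>>> {"method": "arm_command", "body": {"motion": [{"x": 0, "y": 0, "z": 0, "wx": 0, "wy": 0, "wz": 0, "claw": 0.8}, {"x": 0, "y": 0, "z": 0, "wx": 0, "wy": 0, "wz": 0, "claw": 0.8}, {"x": 0, "y": 0, "z": 0, "wx": 0, "wy": 0, "wz": 0, "claw": 0.8}, {"x": 0, "y": 0, "z": 0, "wx": 0, "wy": 0, "wz": 0, "claw": 0.8}, {"x": 0, "y": 0, "z": 0, "wx": 0, "wy": 0, "wz": 0, "claw": 0.8}, {"x": 0, "y": 0, "z": 0, "wx": 0, "wy": 0, "wz": 0, "claw": 0.8}, {"x": 0, "y": 0, "z": 0, "wx": 0, "wy": 0, "wz": 0, "claw": 0.8}, {"x": 0, "y": 0, "z": 0, "wx": 0, "wy": 0, "wz": 0, "claw": 0.8}, {"x": 0, "y": 0, "z": 0, "wx": 0, "wy": 0, "wz": 0, "claw": 0.8}, {"x": 0, "y": 0, "z": 0, "wx": 0, "wy": 0, "wz": 0, "claw": 0.8}, {"x": 0, "y": 0, "z": 0, "wx": 0, "wy": 0, "wz": 0, "claw": 0.8}, {"x": 0, "y": 0, "z": 0, "wx": 0, "wy": 0, "wz": 0, "claw": 0.8}]}}

```text
time: 19.13
tool_pos: [0.5784, 0.1432, 0.3023]
ee_rot: [-0.085, 0.996, -0.0, 0.0]
ft_force: [0.3, 0.6, 0.1]
gripper_width: 0.905
```

Run:
```python
from h import *
wsnap('w20');a=cap('wrist','w21').astype(int);b=cap('scene','s21').astype(int)
for i in range(5): eyes.capture('top')
a2=cap('wrist','w22').astype(int);b2=cap('scene','s22').astype(int)
print(np.abs(a-a2)[120:230,270:370].mean(),np.abs(a-a2)[0:100,350:420].mean(),np.abs(b-b2)[190:260,360:410].mean(),np.abs(b-b2)[0:80,200:250].mean())
im=cv2.imread('pics/w22.png')
cv2.imwrite('pics/w22z.png',cv2.resize(im[100:225,270:380],None,fx=4.7,fy=4.7,interpolation=cv2.INTER_CUBIC))
p=J('w20'); Y=np.radians(9.7);yh=np.array([-np.sin(Y),np.cos(Y),0]);xh=np.array([np.cos(Y),np.sin(Y),0])
seat=np.array([.5795,.1474,.1824-.0266])
for th in(0,.1,.2):
  up=np.array([0,0,1])*np.cos(th)-yh*np.sin(th); y2=yh*np.cos(th)+np.array([0,0,1])*np.sin(th)
  P=lambda x,y,z: seat+x*xh+y*y2+z*up
  print(th,[((proj('wrist',q,p)-[270,100])*4.7).round(0) for q in(P(-.01,-.012,.07),P(-.01,.012,.07),P(-.01,-.012,.018),P(-.01,.012,.018))],[((proj('scene',q)-[345,160])*4.7).round(0) for q in(P(0,0,.07),P(0,0,.018),P(0.039,-.042,-.07),P(.039,.042,-.07))])
```

```text
19.1333 [0.5784 0.1432 0.3023] [-0.0848  0.9964 -0.      0.    ] dq 0.001 F [0.33 0.64 0.11] w 0.905
1.1024242424242425 0.711 2.5833333333333335 2.2045833333333333
0 [array([185., 469.]), array([321., 469.]), array([193., 388.]), array([306., 388.])] [array([215., 174.]), array([199., 238.]), array([ 89., 384.]), array([252., 409.])]
0.1 [array([146., 466.]), array([281., 470.]), array([185., 386.]), array([298., 389.])] [array([200., 173.]), array([196., 237.]), array([102., 389.]), array([267., 406.])]
0.2 [array([109., 462.]), array([241., 471.]), array([178., 384.]), array([289., 390.])] [array([185., 172.]), array([192., 237.]), array([116., 395.]), array([281., 403.])]
```

View pics/w22z.png

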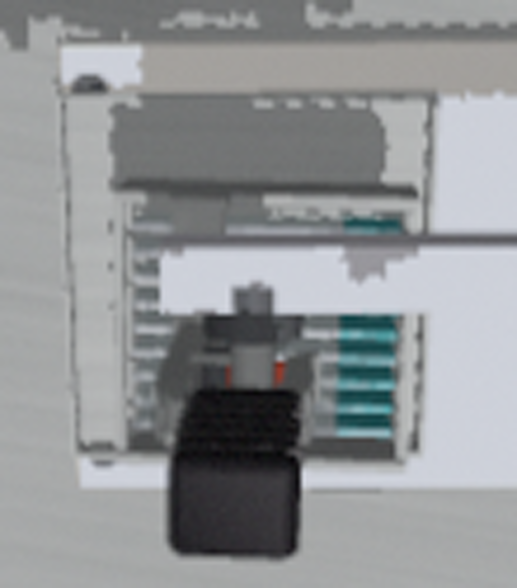

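```bash
python3 -c "
from h import *
print(arm.close_job()); print(arm.observe()['time'])"
```

```text
the job is handed in; nothing more can be done
None
the job is handed in; nothing more can be done
```

The slide carrier now hangs from the dipper's pin with the orange latch shut behind it, and the job is handed in. It took about 20 s of the 48 s allowed. No verdict was reported.

- **Pushing down:** I lifted the carrier from its tray, brought it in nose first under the pin and pushed it down in 1 mm steps. The lift arm slid down about 24 mm to its lower stop, and the latch opened at about 8 N.
- **Hardest push:** when the crown met the pin, two of those 1 mm steps brought the force to about 16 N at its highest reading. I backed off at once. That is under the 20 N the lift can take, but harder than I meant.
- **Proof pull:** I pulled up with 4 to 5 N on the shut latch, and the lift arm came up about 9 mm with the carrier. I then lowered it until the hook sat on the pin again and let go.
- **Last checks:**
    - The latch shows orange on both sides of the pin.
    - The carrier leans about 0.05 rad, estimated from the wrist picture.
    - Pictures taken before and after a short wait match, so it is at rest.
    - The seat is about 0.156 m above the bench.
    - The gripper is open, about 12 cm higher than where it let go, and touches nothing.
- **Disagreements:**
    - The different views put the pin's height anywhere from 163 to 171 mm; I used 168 mm.
    - The carrier sat 1 to 2 mm off my estimate of where it was in the jaws, which I corrected before going under the pin.
    - The basket rim looked lower than the text gives, which did not matter for the fit.
- **Not checked separately:** I did not measure whether the other things on the bench had shifted, but the arm only passed well above them or clear of them.

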